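# Restock the locking toiletries box

## Task

Press the box's release button so that its lid pops up, and steady the swaying lid by holding the gripper against it until it stands still. Then put every jar into the wide bay and every soap into the narrow bay. When all are in, shut the lid until it catches and let go of it, push the bolt fully home, then turn its handle fully to lock it; leave the other things on the table alone.

Things in the scene. Friction and masses are not known exactly. Their poses are not given: they have to be found in the camera images.
- box: White lidded box, 121 (x) x 236 (y) mm, 72 mm tall, fixed to the table, with a grey ledge 100 mm deep, 60 mm tall along its front. Origin under the centre of the lidded part, at table level; x points from the ledge (front) to the hinge (rear), y along the hinge, z up. Walls and floor 6 mm thick. A divider 50 mm tall along y splits it into a narrow bay by the ledge and a wide bay by the hinge.
- wide_bay (a point): Centre of the floor of the wide bay, for the jars: 58 (x) x 224 (y) mm; floor 6 mm above the table. 25.5 mm behind the box's origin (towards the hinge). Axes as the box's.
- narrow_bay (a point): Centre of the floor of the narrow bay, for the soaps: 46 (x) x 224 (y) mm; floor 6 mm above the table. 31.5 mm in front of the box's origin. Axes as the box's.
- lid (a joint): Angle of the wooden lid (125 x 236 mm, 9 mm thick): 0 shut, about 0.01 when caught, grows as it opens. A spring drives it up when released; it sways for some seconds about its rest at about 1.8 rad; stop at 2.1 rad. Pushing it shut takes 2 to 4 N near the front edge, and up to 17 N from 18 to 8 mm above shut, where it forces the catch back; pushed to 0, it stays caught.
- lid_hinge (a point): Middle of the lid's hinge line, fixed on the box's rear rim, 72 mm above the table; axes as the box's. The lid turns about its y axis; shut, the underside lies at this height and runs 124.5 mm towards -x (the ledge).
- lid_edge (a point): Middle of the lid's front edge, on its top (outer) face: 124.5 mm from the hinge. Moves with the lid; its x axis points along the lid towards the hinge, its z axis out of the outer face.
- button_top (a point): Centre of the top of the round steel release button (28 mm across) in a dark steel housing (44 mm across, 12 mm tall) on the ledge, 82 mm above the table, 122 mm in front of the box's origin. Pressed straight down.
- button (a joint): Travel of the release button: 0 up, 0.008 fully down; the lid is freed at about 0.006. Fully down takes 5 N.
- bolt_grip (a point): On the turning axis of the bolt's black handle, 9 mm below its top, 107 mm above the table. The handle is a bar 36 mm long, 10 mm thick, 28 mm tall, on a steel carriage on the ledge (carriage top 86 mm above the table). The point's x axis runs along the bar and turns with it; at the start the bar stands across the slide, along the box's x.
- bolt (a joint): Travel of the bolt along the box's -y direction, towards the button: 0 to 0.004 at the start, 0.028 fully home, where its tongue lies over a lug of the lid. At 0 the handle's axis stands at x = -122, y = +90 mm in the box's frame. Takes about 2 N.
- bolt_turn (a joint): Turn of the bolt's handle, clockwise seen from above: 0 at the start, 1.45 rad fully turned (locked). A key in a slot keeps it from turning until the bolt is home.
- jar1: Squat white jar with a pale wooden cap, 46 mm across and 36 mm tall, 60 to 130 g. Origin at the centre of its underside, z towards the cap. May be absent.
- jar2: Like jar1. May be absent.
- soap1: Cream-coloured bar of soap, 40 (x) x 28 (y) x 22 (z) mm with rounded edges, about 50 g. Origin at the centre of its underside. May be absent.
- soap2: Like soap1. May be absent.
- nail_brush: Bystander: wooden nail brush 50 x 26 mm, 26 mm tall; to be left alone. Origin under its centre.
- dropper: Bystander: small clear bottle with a black cap, 32 mm across, 85 mm tall; to be left alone. Origin under its centre.
- dark_bottle: Bystander: slim black bottle, 28 mm across, 100 mm tall; to be left alone. Origin under its centre.
- tumbler: Bystander: white cup, 72 mm across, 90 mm tall; to be left alone. Origin under its centre.
- tissue_box: Bystander: grey carton 90 x 200 mm, 90 mm tall; to be left alone. Origin under its centre.
- cream_bottle: Bystander: white bottle with a wooden cap, 44 mm across, 120 mm tall; to be left alone. Origin under its centre.
- catch_top (a point): Top of the dark steel catch above the ledge at the middle of the lid's front edge (24 mm wide, 26 mm deep, top 98.5 mm above the table). It hooks over a steel tab that sticks out 20 mm from the lid's front edge; pressing the button draws it back, and it gives way by itself when the lid is pushed down on it.
- soap3: Like soap1. May be absent.
Mind the look-alikes: they are no part of the job. What is shaped like the soap3 but purple is not meant. What is shaped like the jar2 but green is not meant.

How it is judged:
By the outcome, as a careful person would: the job done as asked, in the order asked, and still so for the second after the job is handed in, with the robot touching nothing.
Of jar1, jar2, soap1, soap2, soap3 only 3 to 5 are there at a start; the rules pass over those that are not, and their reading is None.
At some moment in a run one of jar1, jar2, soap1, soap2, soap3 may be knocked a few centimetres aside while the robot is not near it.
Once in a run the grip may slacken for a moment while it holds something.
It also fails if it takes over 210 s, if anything falls off the work surface, if the arm or the gripper's body presses on something with over 40 N, if the wrist force passes 120 N, or if a joint passes its speed limit or range.

## Robot

A 6-joint arm with a two-finger parallel gripper is mounted at the origin on the work surface. World frame = base frame: x ahead of the robot, y to its left, z up, the work surface at z = 0. Lengths are in m, angles in rad, forces in N, time in s.
With the tool pointing down it reaches from about 0.35 to 0.975 m from the base axis. Payload 4.9 kg.
Tool frame: the origin (TCP) lies on the front face of the gripper's body, between the roots of the fingers; the fingertips stand ctrl.finger_overhang ahead of it and the grasp point (between the pads) lies 54 mm ahead of it (ctrl.finger_overhang is the distance from the TCP to the fingertips, in m); z points along the fingers, y is the line along which they close (so a half turn about z gives the same grasp; the last joint's range is limited). The gripper opens to 85 mm and grips with 20 to 120 N. Pads are 22 mm wide; open, the fingers measure 114 mm over their backs; the gripper's body (76 mm by 85 mm) begins 54 mm behind the grasp point. The pads swing forward as they close: fully open they stand 13 mm farther back than shut.
Start: joints at [1.2, 0.053, 1.613, -0, 1.476, -0.119], TCP at [0.156, 0.605, 0.304] pointing down, gripper open.
Joint ranges: [-3.01, 3.01], [-1.01, 2.22], [0.06, 2.58], [-1.02, 4.17], [0.09, 2.62], [-3.14, 3.14]. Speed limits (rad/s): [2.57, 2.57, 3.14, 3.14, 3.14, 3.14].

## Interface

Orientations are given as a rotation vector (axis times angle).
In Python, from station import ctrl, vision gives the robot as it stands. The module is installed in compiled form; this text tells all that it offers.
- The arm moves only by the tool drive_tool, never from a script. Its argument "rows" is a list of rows, each a list of 2 entries, a list of its own where there are three numbers: the shift along the tool's x, y, z in m, then the turn about the tool's z in rad. A call has 1 to 10 rows; each row shifts and turns the commanded pose from where the row before left it, along the tool's axes as they then stand; what a row does not reach is not made up. A row lasts 1/10 s, in which the tool goes at most 50 mm and 8.59 degrees, less where a joint would pass 70% of its speed; a pose out of reach is approached as far as the arm can. A call with a gripper value outside its range is refused whole. "jaw" is the closure, from 0 (fully open) to 1 (shut), set as the call begins (left out, the last holds). The fingers move at their own pace and stop on an object; "grip_force" is the grip in N (left out, the last holds). Time passes only in rows, so rows that do not move let the fingers close. It gives the time, the measured TCP pose, the force, the opening and the grip force at its end, in the units of the state.
- ctrl.get_obs(): the state, without advancing time (a new reading comes with each control period).
- vision.get_image(name): name is "side" or "top"; returns a dict with "image" (480x640x3 uint8, blue, green, red), "vertical_fov" (degrees; the focal length in pixels is half the picture's height over the tangent of half this angle, whatever the lens; pixels are square), "cx", "cy" (the principal point, pixels), "R" (3x3) and "t" (3): a world point X has camera coordinates R X + t. Camera axes: x right, y down, z forward; pixel columns grow to the right and rows downward; lengths in m; the calibration is good to about 2 mm. A picture is of the moment at which its call begins. There is no depth.
- ctrl.finish_job(): hands the job in; it is judged then, once.
The state is a dict: "t": time; "q": joint angles; "dq": joint speeds; "effort": joint torques, N m; "tool_pos": TCP position; "tool_rot": TCP orientation; "contact_force": force on the tool from outside, world axes, zero at the start; "wrist_torque": the same for the moment, N m; "opening": finger opening in m; "grip_force": force on a finger pad.
Only numpy, scipy, OpenCV 4.12 (cv2) and the standard library are available. Lean on these libraries where they do the work, as an engineer would, in place of code of your own. Each camera call takes 0.05 s, during which the arm holds its last target. There are 200 camera calls.

## Working session

There is one attempt and no reset: what is moved stays moved. The work goes in short steps, Python scripts to look and compute and a tool call to move; the robot and the scene stay as the last step left them, time stands still between calls to the robot, and variables do not carry over. Pictures are saved under pics/ and viewed, at most 14 in all, crops included, and the job is handed in when it is done.

Besides the shell and the picture viewer there is one more tool, called after "Call:" as name([rows], argument=value, ...), one row to a line, values as JSON. drive_tool: Moves the arm, as the interface text tells. Its arguments: {"type":"object","properties":{"rows":{"type":"array","items":{"type":"array"}},"jaw":{"type":"number"},"grip_force":{"type":"number"}},"required":["rows"]}

```bash
mkdir -p pics; cat > h.py <<'E'
from station import ctrl, vision
import numpy as np, cv2
def cam(n):
    d=vision.get_image(n); h=d["image"].shape[0]
    d["f"]=h/2/np.tan(np.radians(d["vertical_fov"])/2); d["R"]=np.array(d["R"]);d["t"]=np.array(d["t"]); return d
def ray(d,u,v):
    r=d["R"].T@np.array([(u-d["cx"])/d["f"],(v-d["cy"])/d["f"],1]); o=-d["R"].T@d["t"]; return o,r
def plane(d,u,v,z):
    o,r=ray(d,u,v); return o+r*(z-o[2])/r[2]
def proj(d,X):
    c=d["R"]@np.array(X)+d["t"]; return d["f"]*c[:2]/c[2]+[d["cx"],d["cy"]]
E
python3 - <<'E'
from h import *
for n in("side","top"):
    d=cam(n); cv2.imwrite(f"pics/{n}0.png",d["image"]); print(n,d["f"],d["cx"],d["cy"],d["R"].round(3).tolist(),(-d["R"].T@d["t"]).round(3))
o=ctrl.get_obs(); print(o["tool_pos"],o["tool_rot"],o["t"],o["contact_force"],o["opening"],ctrl.finger_overhang)
E
```

```text
side 494.52907980835823 332.9216512879594 241.300613510218 [[-0.99, -0.138, 0.013], [-0.094, 0.598, -0.796], [0.102, -0.789, -0.605]] [0.476 0.835 0.688]
top 558.820752569083 326.4574593269125 240.231672741427 [[0.011, -1.0, -0.001], [-0.998, -0.011, -0.061], [0.061, 0.001, -0.998]] [0.507 0.044 1.363]
[0.15556887 0.60489745 0.30279293] [-3.94464938e-01 -3.11628262e+00  2.78216987e-03] 0.1 [-0.13183957  0.63482387 -0.3124546 ] 0.08522547083423912 0.0726
```

View pics/top0.png

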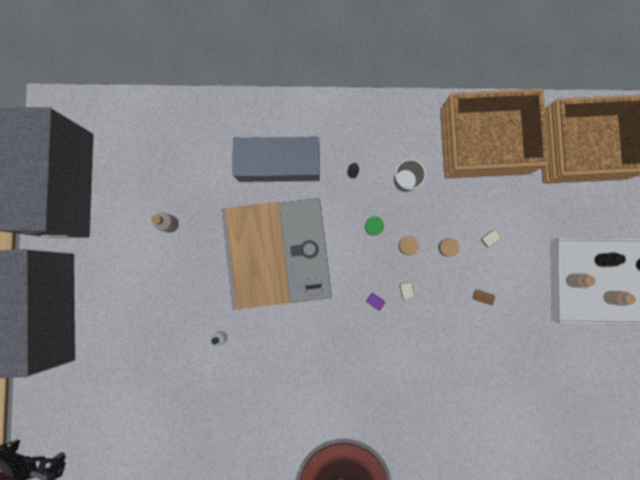

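View pics/side0.png

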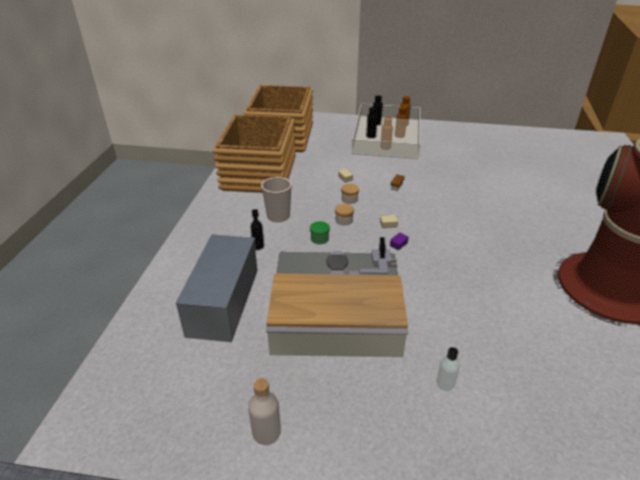

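```bash
python3 - <<'E'
from h import *
d=cam("top"); im=d["image"]; hsv=cv2.cvtColor(im,cv2.COLOR_BGR2HSV)
cv2.imwrite("pics/top1.png",cv2.resize(im[120:320,210:530],None,fx=2.5,fy=2.5,interpolation=cv2.INTER_CUBIC)); cv2.imwrite("top.png",im)
def comps(m,name,z,lo,hi):
    cs,_=cv2.findContours(m.astype(np.uint8),0,2)
    for c in cs:
        a=cv2.contourArea(c)
        if lo<a<hi:
            r=cv2.minAreaRect(c); M=cv2.moments(c);u,v=M["m10"]/a,M["m01"]/a
            p=[plane(d,*b,z)[:2] for b in cv2.boxPoints(r)]
            e=[p[1]-p[0],p[2]-p[1]];e.sort(key=lambda x:-np.hypot(*x))
            print(name,(round(u),round(v)),a,plane(d,u,v,z).round(4)[:2],"len",[round(float(np.hypot(*x)),4) for x in e],"long ang",round(float(np.degrees(np.arctan2(e[0][1],e[0][0]))),1))
            if a>2000: print(r,np.round(p,4).tolist())
H,S,V=[hsv[...,i].astype(int) for i in range(3)]
roi=np.zeros(H.shape,bool); roi[100:320,140:540]=1
comps((H>5)&(H<25)&(S>70)&(V>90)&roi,"wood",0.036,40,1500)
comps((H>5)&(H<25)&(S>70)&(V>90)&roi,"lid",0.081,2000,20000)
comps((H>18)&(H<40)&(S>15)&(S<90)&(V>175)&roi,"soap",0.022,30,1000)
comps((S>100)&(H>120)&(H<170)&roi,"purple",0.022,30,1000)
print([ (p,hsv[p[1],p[0]].tolist()) for p in [(407,291),(491,239),(430,270),(305,220),(314,287),(310,248),(406,180)]])
E
```

```text
wood (483, 297) 150.5 [ 0.458  -0.3272] len [0.0461, 0.021] long ang -107.8
wood (449, 247) 233.0 [ 0.5751 -0.2455] len [0.0428, 0.0381] long ang -89.4
wood (408, 245) 225.0 [ 0.5783 -0.1496] len [0.0405, 0.0381] long ang -89.4
wood (156, 219) 49.5 [0.6339 0.452 ] len [0.0192, 0.0191] long ang -178.3
lid (257, 255) 5254.0 [0.5492 0.2043] len [0.2329, 0.1238] long ang -172.6
((256.98065185546875, 255.1169891357422), (101.3349838256836, 53.68050765991211), 83.45370483398438) [[0.6576, 0.2815], [0.6731, 0.1586], [0.4421, 0.1285], [0.4269, 0.25]]
lid (483, 143) 5418.0 [ 0.8162 -0.3163] len [0.2238, 0.1824] long ang -86.2
((489.91070556640625, 136.3938446044922), (77.43614959716797, 95.74124908447266), 86.8201675415039) [[0.9152, -0.2159], [0.9302, -0.4392], [0.748, -0.447], [0.7332, -0.2256]]
soap (491, 238) 114.5 [ 0.599  -0.3513] len [0.0345, 0.022] long ang -52.8
purple (375, 301) 122.5 [ 0.4442 -0.0727] len [0.035, 0.0225] long ang -123.1
[((407, 291), [42, 20, 191]), ((491, 239), [36, 22, 188]), ((430, 270), [120, 14, 167]), ((305, 220), [94, 16, 130]), ((314, 287), [120, 24, 64]), ((310, 248), [112, 27, 141]), ((406, 180), [100, 12, 195])]
```

View pics/top1.png

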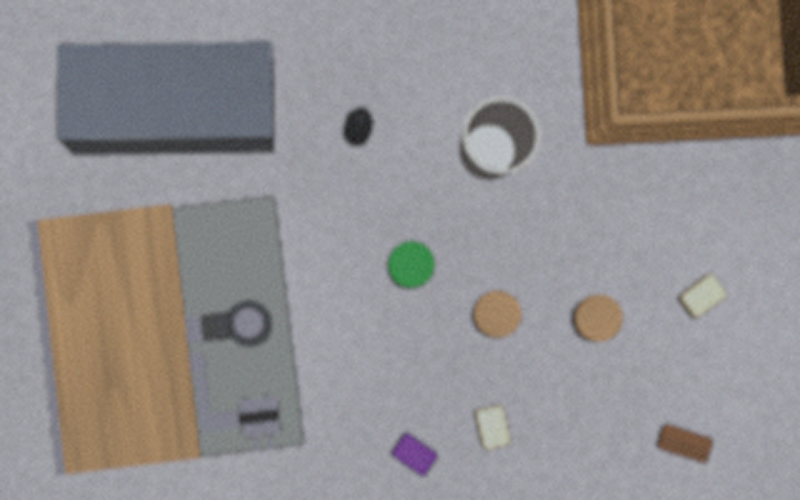

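```bash
cat >> h.py <<'E'
E
python3 - <<'E'
from h import *
d=cam("top"); s=cam("side")
for n,u,v,z in [("button",309.6,248.8,.082),("handle",313.2,286.4,.116),("soapA",406.8,290.8,.022),("soapB",490.8,238.8,.022),("dark",353,170,.1),("tumbler",410,174,.09),("green",374.4,225.6,.036)]:
    print(n,plane(d,u,v,z).round(4))
# ledge: front corners from crop px
for c in [(275,196),(303,443),(202,456),(175,205)]:
    print("ledge",plane(d,210+c[0]/2.5,120+c[1]/2.5,.06).round(4))
im=s["image"]
for lo,hi,c in [((0,0,0),(0,0,0),0)]: pass
hsv=cv2.cvtColor(im,cv2.COLOR_BGR2HSV)
def cc(dd,hsv,u,v,z,lo,hi,n):
    m=cv2.inRange(hsv,lo,hi); m2=np.zeros_like(m); m2[v-14:v+15,u-14:u+15]=m[v-14:v+15,u-14:u+15]
    M=cv2.moments(m2,True); 
    if M["m00"]>5:
        uu,vv=M["m10"]/M["m00"],M["m01"]/M["m00"]
        c=max(cv2.findContours(m2,0,2)[0],key=cv2.contourArea); b=cv2.boxPoints(cv2.minAreaRect(c)); p=np.array([plane(dd,*x,z)[:2] for x in b]); e=sorted([p[1]-p[0],p[2]-p[1]],key=lambda x:-np.hypot(*x))
        print(n,M["m00"],(round(uu,1),round(vv,1)),plane(dd,uu,vv,z).round(4),"dims",[round(float(np.hypot(*x)),4) for x in e],"ang",round(float(np.degrees(np.arctan2(e[0][1],e[0][0]))),1))
ht=cv2.cvtColor(d["image"],cv2.COLOR_BGR2HSV)
cc(d,ht,407,291,.022,(22,14,150),(60,90,255),"soapA top"); cc(d,ht,491,239,.022,(22,14,150),(60,90,255),"soapB top")
cc(s,hsv,389,222,.018,(15,40,120),(40,120,255),"soapA side"); cc(s,hsv,345,175,.018,(15,40,120),(40,120,255),"soapB side")
cc(s,hsv,344,212,.036,(5,90,90),(22,255,255),"jar side");cc(s,hsv,350,189,.036,(5,90,90),(22,255,255),"jar side")
for X in [(.544,.082,.082),(.45,.065,.116),(.575,-.2455,.036),(.578,-.15,.036)]: print(proj(s,X).round(1))
cv2.imwrite("pics/side1.png",cv2.resize(im[160:365,250:420],None,fx=2.9,fy=2.9,interpolation=cv2.INTER_CUBIC))
E
```

```text
button [0.5651 0.084  0.082 ]
handle [0.4799 0.0738 0.116 ]
soapA [ 0.4698 -0.1479  0.022 ]
soapB [ 0.5966 -0.3496  0.022 ]
dark [ 0.7453 -0.0134  0.1   ]
tumbler [ 0.7394 -0.145   0.09  ]
green [ 0.6242 -0.0683  0.036 ]
ledge [0.6848 0.0617 0.06  ]
ledge [0.4541 0.0331 0.06  ]
ledge [0.4411 0.1267 0.06  ]
ledge [0.6752 0.1555 0.06  ]
soapA top 163.0 (407.3, 290.8) [ 0.4699 -0.1492  0.022 ] dims [0.0387, 0.0262] ang -165.8
soapB top 173.0 (491.4, 237.8) [ 0.5989 -0.351   0.022 ] dims [0.0379, 0.0277] ang -52.8
soapA side 137.0 (388.8, 218.9) [ 0.4692 -0.1463  0.018 ] dims [0.0387, 0.0337] ang -171.0
soapB side 114.0 (346.3, 175.8) [ 0.5933 -0.3347  0.018 ] dims [0.0442, 0.0361] ang 96.2
jar side 199.0 (343.9, 210.2) [ 0.5767 -0.14    0.036 ] dims [0.0599, 0.0388] ang -82.4
jar side 166.0 (349.5, 189.7) [ 0.5738 -0.2347  0.036 ] dims [0.0533, 0.0386] ang 95.7
[347.5 254.3]
[397.6 239.7]
[349.6 187.5]
[343.9 207.8]
```

View pics/side1.png

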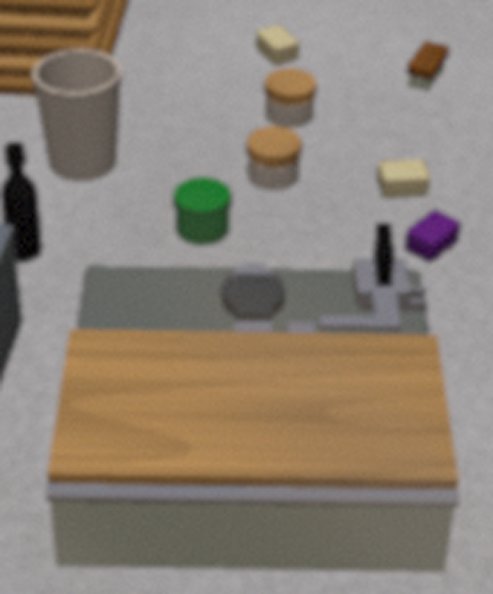

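The pictures show two wooden-capped jars at top px (409,245) and (449,247), with the green jar at (374,226) a look-alike. Cream soaps are at (407,291) and (491,239), with the purple one at (376,301) a look-alike. The brush is at (484,297), the button at (310,249) and the handle at (313,286). The crop confirms these choices. First the tool turns to the box's axes.

Call:
drive_tool([
  [[0, 0, 0], 0.149],
  [[0, 0, 0], 0.149],
  [[0, 0, 0], 0.149],
  [[0, 0, 0], 0.149],
  [[0, 0, 0], 0.149],
  [[0, 0, 0], 0.149],
  [[0, 0, 0], 0.149],
  [[0, 0, 0], 0.149],
], jaw=1, grip_force=30)

```text
t: 1.05
tool_pos: [0.1557, 0.6052, 0.3037]
tool_rot: [2.083, 2.351, -0.001]
contact_force: [1.0, -0.3, -0.8]
opening: -0.0003
grip_force: 0.0
```

```bash
cat >> h.py <<'E'
from scipy.spatial.transform import Rotation as Ro
O=np.array([.5495,.206]); A=0.126
XB=np.array([-np.sin(A),np.cos(A)]); YB=np.array([-np.cos(A),-np.sin(A)])
def box(x,y): return O+x*XB+y*YB
def go(x,y,z,yaw=None):
    """yaw: world angle of tool y (rad). prints turn, then shift after the turn, in tool axes"""
    o=ctrl.get_obs(); R=Ro.from_rotvec(o["tool_rot"]); yw=R.as_matrix()[:,1]; cur=np.arctan2(yw[1],yw[0])
    turn=0 if yaw is None else (cur-yaw+np.pi)%(2*np.pi)-np.pi
    R2=R*Ro.from_rotvec([0,0,turn])
    print("t",round(o["t"],1),"pos",o["tool_pos"].round(4),"yaw",round(cur,3),"q6",round(o["q"][5],2),"F",np.round(o["contact_force"],1),"op",round(o["opening"],4),"turn",round(turn,3),"shift",R2.inv().apply(np.array([x,y,z])-o["tool_pos"]).round(4))
E
python3 -c "
from h import *
go(*box(-.122,0),.2,.126)"
```

```text
t 1.1 pos [0.1557 0.6052 0.3037] yaw 0.121 q6 1.08 F [ 1.  -0.3 -0.8] op -0.0003 turn -0.005 shift [-0.5675  0.3405  0.1038]
```

Call:
drive_tool([
  [[-0.038, 0.0227, 0], 0],
  [[-0.038, 0.0227, 0], 0],
  [[-0.038, 0.0227, 0], 0],
  [[-0.038, 0.0227, 0], 0],
  [[-0.038, 0.0227, 0], 0],
  [[-0.038, 0.0227, 0], 0],
  [[-0.038, 0.0227, 0], 0],
  [[-0.038, 0.0227, 0], 0],
  [[-0.038, 0.0227, 0], 0],
  [[-0.038, 0.0227, 0], 0],
])

```text
t: 2.05
tool_pos: [0.4298, 0.2555, 0.304]
tool_rot: [2.076, 2.358, 0.001]
contact_force: [0.3, 0.6, 0.8]
opening: 0.0001
grip_force: 0.0
```

Call:
drive_tool([
  [[-0.038, 0.0227, 0], 0],
  [[-0.038, 0.0227, 0], 0],
  [[-0.038, 0.0227, 0.03], 0],
  [[-0.038, 0.0227, 0.03], 0],
  [[-0.036, 0.0227, 0.04], 0],
  [[0, 0, 0], 0],
  [[0, 0, 0], 0],
])

```text
t: 2.75
tool_pos: [0.5576, 0.0937, 0.2123]
tool_rot: [-2.076, -2.355, 0.003]
contact_force: [-0.2, -0.6, 0.2]
opening: 0.0001
grip_force: 0.0
```

```bash
python3 -c "
from h import *
go(*box(-.122,0),.16,.126)"
```

```text
t 2.8 pos [0.5576 0.0937 0.2123] yaw 0.125 q6 -0.09 F [-0.2 -0.6  0.2] op 0.0001 turn -0.001 shift [-0.0096  0.0062  0.0523]
```

Call:
drive_tool([
  [[-0.01, 0.006, 0.02], 0],
  [[0, 0, 0.02], 0],
  [[0, 0, 0.01], 0],
  [[0, 0, 0.005], 0],
  [[0, 0, 0.003], 0],
  [[0, 0, 0.003], 0],
  [[0, 0, 0], 0],
])

```text
t: 3.45
tool_pos: [0.5655, 0.0856, 0.1536]
tool_rot: [2.075, 2.358, 0.002]
contact_force: [-1.0, 2.1, 2.8]
opening: -0.0005
grip_force: 1.2
```

```bash
python3 -c "
from h import *
go(*box(-.122,0),.147,.126)"
```

```text
t 3.5 pos [0.5655 0.0856 0.1536] yaw 0.127 q6 -0.11 F [-1.   2.1  2.8] op -0.0005 turn 0.001 shift [-0.0006 -0.0008  0.0066]
```

Call:
drive_tool([
  [[0, 0, 0.003], 0],
  [[0, 0, 0.003], 0],
  [[0, 0, 0.002], 0],
  [[0, 0, 0], 0],
  [[0, 0, 0], 0],
])

```text
t: 3.95
tool_pos: [0.5661, 0.0854, 0.1485]
tool_rot: [2.076, 2.358, 0.002]
contact_force: [-10.6, 1.5, 20.9]
opening: -0.0
grip_force: 12.0
```

```bash
python3 -c "
from h import *
go(*box(-.122,0),.147,.126)
d=cam('side');cv2.imwrite('pics/side2.png',d['image'][100:400,180:480])"
```

```text
t 4.0 pos [0.5661 0.0854 0.1485] yaw 0.127 q6 -0.11 F [-10.6   1.5  20.9] op -0.0 turn 0.001 shift [-0.0002 -0.0013  0.0015]
```

View pics/side2.png

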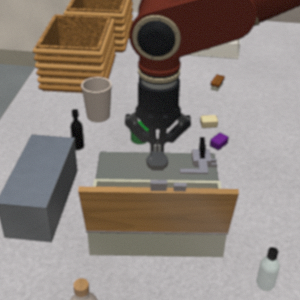

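The side picture shows the button pressed and the lid rising (edge at crop y≈190). Next I lift and move to the lid's inner face.

Call:
drive_tool([
  [[0, 0, -0.03], 0],
  [[0, 0, -0.03], 0],
  [[0.02, 0, -0.032], 0],
  [[0.03, 0, 0], 0],
  [[0.03, 0, 0], 0],
  [[0.03, 0, 0], 0],
  [[0.02, 0, 0], 0],
  [[0.015, 0, 0], 0],
  [[0.01, 0, 0], 0],
  [[0.01, 0, 0], 0],
])

```text
t: 5.0
tool_pos: [0.5444, 0.2489, 0.2363]
tool_rot: [2.076, 2.357, -0.001]
contact_force: [0.2, -0.4, -0.5]
opening: -0.0002
grip_force: 0.0
```

Call:
drive_tool([
  [[0.005, 0, 0], 0],
  [[0.005, 0, 0], 0],
  [[0.005, 0, 0], 0],
  [[0.005, 0, 0], 0],
  [[0.002, 0, 0], 0],
  [[0, 0, 0], 0],
  [[0, 0, 0], 0],
])

```text
t: 5.7
tool_pos: [0.5415, 0.2705, 0.2366]
tool_rot: [2.076, 2.358, -0.0]
contact_force: [0.4, 0.2, -0.0]
opening: -0.0001
grip_force: 0.0
```

```bash
python3 -c "
from h import *
go(*box(.072,0),.2376,.126)
d=cam('side');cv2.imwrite('pics/side3.png',d['image'][100:400,180:480])"
```

```text
t 5.7 pos [0.5415 0.2705 0.2366] yaw 0.127 q6 0.21 F [ 0.4  0.2 -0. ] op -0.0001 turn 0.001 shift [ 0.007  -0.0002 -0.001 ]
```

View pics/side3.png

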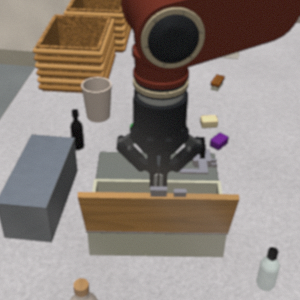

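The lid stands near upright behind the fingers (edge at crop y≈195). I close in gently until the force shows contact.

Call:
drive_tool([
  [[0.003, 0, 0], 0],
  [[0.003, 0, 0], 0],
  [[0.003, 0, 0], 0],
  [[0, 0, 0], 0],
  [[0, 0, 0], 0],
])

```text
t: 6.25
tool_pos: [0.5403, 0.2797, 0.2366]
tool_rot: [2.076, 2.358, 0.0]
contact_force: [0.6, -0.1, 0.4]
opening: -0.0006
grip_force: 0.0
```

Call:
drive_tool([
  [[0.002, 0, 0], 0],
  [[0.002, 0, 0], 0],
  [[0.002, 0, 0], 0],
  [[0, 0, 0], 0],
  [[0, 0, 0], 0],
])

```text
t: 6.75
tool_pos: [0.5396, 0.2855, 0.2366]
tool_rot: [2.076, 2.358, -0.0]
contact_force: [1.2, 0.2, 0.1]
opening: 0.0
grip_force: 0.0
```

Call:
drive_tool([
  [[0.002, 0, 0], 0],
  [[0.002, 0, 0], 0],
  [[0, 0, 0], 0],
])

```text
t: 7.05
tool_pos: [0.539, 0.2896, 0.2366]
tool_rot: [-2.076, -2.358, -0.0]
contact_force: [0.0, -1.1, 0.3]
opening: 0.0002
grip_force: 0.4
```

Call:
drive_tool([
  [[0.002, 0, 0], 0],
  [[0.002, 0, 0], 0],
  [[0, 0, 0], 0],
])

```text
t: 7.35
tool_pos: [0.5385, 0.2936, 0.2365]
tool_rot: [-2.076, -2.358, -0.0]
contact_force: [0.3, -0.8, 0.1]
opening: -0.0002
grip_force: 0.0
```

Call:
drive_tool([
  [[0.002, 0, 0], 0],
  [[0.002, 0, 0], 0],
  [[0, 0, 0], 0],
])

```text
t: 7.65
tool_pos: [0.538, 0.2976, 0.2366]
tool_rot: [-2.076, -2.358, -0.0]
contact_force: [-0.5, -0.3, 0.2]
opening: -0.0002
grip_force: 0.3
```

```bash
python3 -c "
from h import *
go(*box(.072,0),.2376,.126)
d=cam('side')
im=d['image'][250:370,230:440]
cv2.imwrite('pics/side4.png',cv2.resize(im,None,fx=3.5,fy=3.5))
import time
hs=[]
for k in range(6):
    d=cam('side'); h=cv2.cvtColor(d['image'],cv2.COLOR_BGR2HSV); m=cv2.inRange(h[250:380,250:430],(5,70,60),(25,255,255)); ys,xs=np.nonzero(m); hs.append((len(ys),round(ys.mean()+250,2)))
print(hs, proj(d,[*box(.0888,0),.193]), proj(d,[*box(.0605,0),.072]))
"
```

```text
t 7.7 pos [0.538  0.2976 0.2366] yaw 0.127 q6 0.26 F [-0.5 -0.3  0.2] op -0.0002 turn 0.001 shift [-0.0203 -0.0001 -0.001 ]
[(5017, np.float64(315.27)), (5030, np.float64(315.23)), (5042, np.float64(315.19)), (5047, np.float64(315.17)), (5047, np.float64(315.13)), (5051, np.float64(315.15))] [337.25145583 284.82347822] [336.01032667 327.04968726]
```

View pics/side4.png

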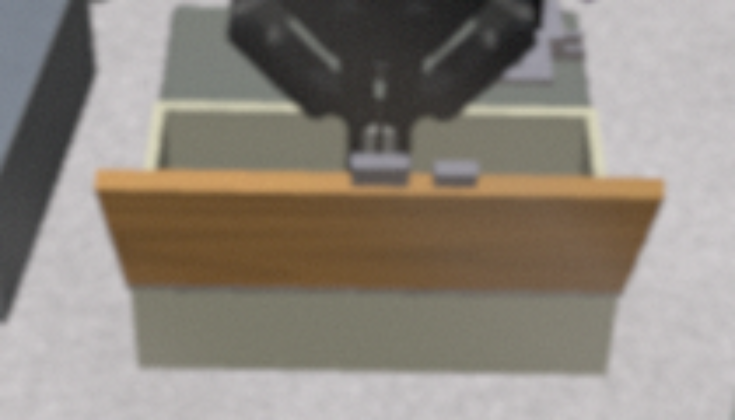

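The lid (top edge at crop y≈175) is held a little behind its rest by the fingers. I back off slowly so it settles against them.

Call:
drive_tool([
  [[-0.001, 0, 0], 0],
  [[-0.001, 0, 0], 0],
  [[-0.001, 0, 0], 0],
  [[-0.001, 0, 0], 0],
  [[-0.001, 0, 0], 0],
  [[-0.001, 0, 0], 0],
  [[-0.001, 0, 0], 0],
  [[-0.001, 0, 0], 0],
  [[-0.001, 0, 0], 0],
  [[-0.001, 0, 0], 0],
])

```text
t: 9.0
tool_pos: [0.5394, 0.2873, 0.2365]
tool_rot: [-2.076, -2.358, 0.0]
contact_force: [0.4, -0.3, 0.5]
opening: -0.0001
grip_force: 0.1
```

```bash
cat > lid.py <<'E'
from h import *
def st(n):
    for k in range(n):
        d=cam('side'); h=cv2.cvtColor(d['image'],cv2.COLOR_BGR2HSV); m=cv2.inRange(h[250:380,250:430],(5,70,60),(25,255,255)); ys,xs=np.nonzero(m)
        c=m[:,100:110]  # columns near box middle
        r=np.nonzero(m[:,110:130].sum(1)>2000)[0]+250
        print(len(ys),ys.mean().round(2)+250,r.min(),r.max(),end=' | ')
    o=ctrl.get_obs(); print('F',np.round(o['contact_force'],1),o['t'])
if __name__=="__main__":
    st(6); d=cam('side')
    for th in (1.6,1.7,1.8,1.9,2.0,2.1):
        e=[]
        for off in (0,.009):
            x=.0605-.1245*np.cos(th)+off*np.sin(th); z=.072+.1245*np.sin(th)+off*np.cos(th); e.append(proj(d,[*box(x,-.06),z])[1].round(1))
        print(th,e)
    go(*box(.076,0),.2376,.126)
E
python3 lid.py
```

```text
6028 311.26 292 331 | 6038 311.22 292 331 | 6034 311.24 292 331 | 6027 311.23 292 331 | 6016 311.29 292 331 | 6019 311.28 292 331 | F [-0.3 -0.4 -0. ] 9.3
1.6 [np.float64(271.4), np.float64(275.5)]
1.7 [np.float64(277.4), np.float64(281.9)]
1.8 [np.float64(284.0), np.float64(289.0)]
1.9 [np.float64(291.2), np.float64(296.7)]
2.0 [np.float64(299.0), np.float64(304.8)]
2.1 [np.float64(307.2), np.float64(313.3)]
t 9.3 pos [0.5393 0.2874 0.2365] yaw 0.127 q6 0.24 F [0.3 0.1 0.8] op 0.0002 turn 0.001 shift [-0.0061 -0.0001 -0.0011]
```

Call:
drive_tool([
  [[-0.001, 0, 0], 0],
  [[-0.001, 0, 0], 0],
  [[-0.001, 0, 0], 0],
  [[-0.001, 0, 0], 0],
  [[-0.001, 0, 0], 0],
  [[-0.001, 0, 0], 0],
  [[0, 0, 0], 0],
  [[0, 0, 0], 0],
  [[0, 0, 0], 0],
  [[0, 0, 0], 0],
])

```text
t: 10.35
tool_pos: [0.5401, 0.2815, 0.2365]
tool_rot: [2.076, 2.358, -0.0]
contact_force: [1.0, -0.8, 0.1]
opening: -0.0001
grip_force: 0.0
```

```bash
python3 lid.py|grep -v '^[12]\.'
```

```text
6607 309.05 288 331 | 6606 309.05 288 331 | 6608 309.05 288 331 | 6602 309.04 288 331 | 6608 309.05 288 331 | 6606 309.04 288 331 | F [-0.3  0.2  0.1] 10.65
t 10.7 pos [0.5401 0.2815 0.2365] yaw 0.127 q6 0.23 F [-0.4 -0.3 -0.1] op -0.0 turn 0.001 shift [-0.     -0.0002 -0.0011]
```

Call:
drive_tool([
  [[-0.001, 0, 0], 0],
  [[-0.001, 0, 0], 0],
  [[-0.001, 0, 0], 0],
  [[-0.001, 0, 0], 0],
  [[0, 0, 0], 0],
  [[0, 0, 0], 0],
  [[0, 0, 0], 0],
  [[0, 0, 0], 0],
])

```text
t: 11.5
tool_pos: [0.5406, 0.2775, 0.2365]
tool_rot: [-2.076, -2.358, -0.0]
contact_force: [-0.1, 0.6, 0.9]
opening: -0.0003
grip_force: 0.0
```

```bash
python3 lid.py|grep -v '^[12]\.'
```

```text
6889 308.01 286 331 | 6872 308.07 286 331 | 6858 308.09000000000003 286 331 | 6857 308.11 286 331 | 6859 308.1 286 331 | 6872 308.08 286 331 | F [-0.7 -0.5  0.1] 11.8
t 11.8 pos [0.5406 0.2775 0.2366] yaw 0.127 q6 0.22 F [ 0.5  0.4 -0.8] op 0.0001 turn 0.001 shift [ 0.0039 -0.0002 -0.001 ]
```

The lid is standing still at about 1.83 rad. Next come the jars.

```bash
python3 - <<'E'
from h import *
go(.577,-.148,.082,.126)
d=cam("top"); h=cv2.cvtColor(d["image"],cv2.COLOR_BGR2HSV)
# edges of caps along u and v
for u,v in((409,245),(449,247)):
    m=cv2.inRange(h,(5,60,80),(25,255,255)); m2=np.zeros_like(m); m2[v-16:v+16,u-16:u+16]=m[v-16:v+16,u-16:u+16]
    c=max(cv2.findContours(m2,0,2)[0],key=cv2.contourArea); (x,y),r=cv2.minEnclosingCircle(c); print(plane(d,x,y,.036).round(4),r*1.33/d["f"])
E
```

```text
t 11.8 pos [0.5406 0.2775 0.2366] yaw 0.127 q6 0.22 F [ 0.5  0.4 -0.8] op 0.0001 turn 0.001 shift [-0.4267 -0.0174  0.1546]
[ 0.5786 -0.1493  0.036 ] 0.021904281741618414
[ 0.5755 -0.2457  0.036 ] 0.022459593472415693
```

Call:
drive_tool([
  [[-0.0428, -0.00165, 0], 0],
  [[-0.0428, -0.00165, 0], 0],
  [[-0.0428, -0.00165, 0], 0],
  [[-0.0428, -0.00165, 0], 0],
  [[-0.0428, -0.00165, 0], 0],
  [[-0.0428, -0.00165, 0], 0],
  [[-0.0428, -0.00165, 0], 0],
  [[-0.0428, -0.00165, 0], 0],
  [[-0.0428, -0.00165, 0], 0],
  [[-0.0428, -0.00165, 0], 0],
], jaw=0)

```text
t: 12.9
tool_pos: [0.5784, -0.1509, 0.2368]
tool_rot: [2.076, 2.357, 0.0]
contact_force: [0.3, 0.8, 0.4]
opening: 0.0854
grip_force: 0.0
```

Call:
drive_tool([
  [[0, 0, 0.03], 0],
  [[0, 0, 0.03], 0],
  [[0, 0, 0], 0],
  [[0, 0, 0], 0],
])

```text
t: 13.3
tool_pos: [0.5782, -0.149, 0.1763]
tool_rot: [-2.075, -2.357, 0.001]
contact_force: [0.4, -0.3, 0.8]
opening: 0.085
grip_force: 0.0
```

```bash
python3 -c "
from h import *
go(.578,-.149,.082,.126)"
```

```text
t 13.3 pos [ 0.5782 -0.149   0.1763] yaw 0.127 q6 -0.5 F [ 0.4 -0.3  0.8] op 0.085 turn 0.001 shift [-0.0001 -0.0001  0.0943]
```

Call:
drive_tool([
  [[0, 0, 0.03], 0],
  [[0, 0, 0.03], 0],
  [[0, 0, 0.02], 0],
  [[0, 0, 0.014], 0],
  [[0, 0, 0], 0],
])

```text
t: 13.8
tool_pos: [0.5783, -0.1487, 0.0821]
tool_rot: [-2.074, -2.358, 0.001]
contact_force: [-0.2, 0.0, 0.2]
opening: 0.0855
grip_force: 0.0
```

Call:
drive_tool([
  [[0, 0, 0], 0],
  [[0, 0, 0], 0],
  [[0, 0, 0], 0],
  [[0, 0, 0], 0],
  [[0, 0, 0], 0],
  [[0, 0, 0], 0],
], jaw=1, grip_force=35)

```text
t: 14.4
tool_pos: [0.5797, -0.1496, 0.0846]
tool_rot: [2.074, 2.356, 0.002]
contact_force: [-0.6, -0.1, 6.5]
opening: 0.0449
grip_force: 36.5
```

Call:
drive_tool([
  [[0, 0, -0.03], 0],
  [[0, 0, -0.04], 0],
  [[0, 0, -0.04], 0],
  [[0, 0, -0.02], 0],
  [[0, 0, 0], 0],
])

```text
t: 14.9
tool_pos: [0.5803, -0.1498, 0.2171]
tool_rot: [2.071, 2.352, 0.004]
contact_force: [-0.2, -0.1, -1.5]
opening: 0.0448
grip_force: 36.2
```

```bash
python3 -c "
from h import *
go(*box(.0215,-.045),.21,.126)"
```

```text
t 14.9 pos [ 0.5803 -0.1498  0.2171] yaw 0.127 q6 -0.5 F [-0.2 -0.1 -1.5] op 0.0448 turn 0.001 shift [0.3784 0.0591 0.006 ]
```

Call:
drive_tool([
  [[0.0378, 0.0059, 0], 0],
  [[0.0378, 0.0059, 0], 0],
  [[0.0378, 0.0059, 0], 0],
  [[0.0378, 0.0059, 0], 0],
  [[0.0378, 0.0059, 0], 0],
  [[0.0378, 0.0059, 0], 0],
  [[0.0378, 0.0059, 0], 0],
  [[0.0378, 0.0059, 0], 0],
  [[0.0378, 0.0059, 0], 0],
  [[0.0378, 0.0059, 0], 0],
])

```text
t: 15.9
tool_pos: [0.5878, 0.2345, 0.2096]
tool_rot: [-2.074, -2.356, 0.005]
contact_force: [-0.3, 0.0, -0.7]
opening: 0.0446
grip_force: 38.2
```

Call:
drive_tool([
  [[0, 0, 0], 0],
  [[0, 0, 0], 0],
  [[0, 0, 0.02], 0],
  [[0, 0, 0.02], 0],
])

```text
t: 16.3
tool_pos: [0.5892, 0.2319, 0.1717]
tool_rot: [2.077, 2.356, -0.0]
contact_force: [-0.1, -0.4, -1.1]
opening: 0.0447
grip_force: 38.3
```

```bash
python3 -c "
from h import *
go(*box(.0215,-.045),.092,.126)"
```

```text
t 16.3 pos [0.5892 0.2319 0.1717] yaw 0.126 q6 0.13 F [-0.1 -0.4 -1.1] op 0.0447 turn -0.0 shift [0.0008 0.0023 0.0797]
```

Call:
drive_tool([
  [[0.003, 0.002, 0.02], 0],
  [[0, 0, 0.02], 0],
  [[0, 0, 0.015], 0],
  [[0, 0, 0.01], 0],
  [[0, 0, 0.007], 0],
  [[0, 0, 0.004], 0],
  [[0, 0, 0], 0],
])

```text
t: 17.0
tool_pos: [0.5908, 0.2364, 0.0965]
tool_rot: [-2.076, -2.358, 0.0]
contact_force: [0.4, -0.1, -0.8]
opening: 0.0451
grip_force: 38.3
```

```bash
python3 -c "
from h import *
go(*box(.0235,-.045),.092,.126)"
```

```text
t 17.0 pos [0.5908 0.2364 0.0965] yaw 0.127 q6 0.14 F [ 0.4 -0.1 -0.8] op 0.0451 turn 0.001 shift [-0.0015  0.0002  0.0045]
```

Call:
drive_tool([
  [[0, 0, 0.003], 0],
  [[0, 0, 0.002], 0],
  [[0, 0, 0], 0],
])

```text
t: 17.3
tool_pos: [0.5907, 0.2366, 0.0917]
tool_rot: [2.076, 2.358, 0.0]
contact_force: [-0.4, 0.4, -1.7]
opening: 0.045
grip_force: 38.3
```

Call:
drive_tool([
  [[0, 0, 0], 0],
  [[0, 0, 0], 0],
  [[0, 0, 0], 0],
  [[0, 0, 0], 0],
], jaw=0.25)

```text
t: 17.7
tool_pos: [0.5909, 0.2366, 0.0919]
tool_rot: [2.076, 2.358, 0.001]
contact_force: [1.0, -0.1, 0.6]
opening: 0.064
grip_force: 0.0
```

Call:
drive_tool([
  [[0, 0, -0.02], 0],
  [[0, 0, -0.03], 0],
  [[0, 0, -0.03], 0],
  [[0, 0, -0.04], 0],
  [[0, 0, 0], 0],
])

```text
t: 18.2
tool_pos: [0.5939, 0.2374, 0.2195]
tool_rot: [2.071, 2.353, 0.017]
contact_force: [0.7, -0.4, 1.4]
opening: 0.064
grip_force: 0.0
```

```bash
python3 -c "
from h import *
go(.5755,-.2455,.082,.126)"
```

```text
t 18.2 pos [0.5939 0.2374 0.2195] yaw 0.127 q6 0.14 F [ 0.7 -0.4  1.4] op 0.064 turn 0.001 shift [-0.477  -0.0807  0.1356]
```

```bash
cat > find.py <<'E'
from h import *
def find():
    for n in("top","side"):
        d=cam(n); h=cv2.cvtColor(d["image"],cv2.COLOR_BGR2HSV)
        # region: table area in front of box
        for name,lo,hi,z,am in (("cap",(5,90,90),(24,255,255),.036,60),("soap",(20,14,150) if n=="top" else (15,40,120),(60,90,255),.022,30)):
            m=cv2.inRange(h,lo,hi)
            for c in cv2.findContours(m,0,2)[0]:
                a=cv2.contourArea(c)
                if am<a<500:
                    M=cv2.moments(c); u,v=M["m10"]/a,M["m01"]/a; p=plane(d,u,v,z)
                    if .3<p[0]<.75 and -.5<p[1]<.35:
                        r=cv2.boxPoints(cv2.minAreaRect(c)); q=np.array([plane(d,*x,z)[:2] for x in r]); e=max([q[1]-q[0],q[2]-q[1]],key=lambda x:np.hypot(*x))
                        bo=[round(float((p[:2]-O)@XB),3),round(float((p[:2]-O)@YB),3)]
                        print(n,name,(round(u),round(v)),a,p[:2].round(4),"box",bo,"ang",round(np.degrees(np.arctan2(e[1],e[0])),1))
find()
E
python3 find.py
```

```text
top cap (483, 297) 138.0 [ 0.458  -0.3271] box [-0.517, 0.158] ang -107.8
top cap (449, 247) 203.5 [ 0.5753 -0.2453] box [-0.451, 0.031] ang -89.4
top soap (407, 290) 159.0 [ 0.4706 -0.1482] box [-0.341, 0.123] ang -168.5
top soap (491, 238) 158.5 [ 0.5991 -0.3502] box [-0.558, 0.021] ang -52.8
side cap (350, 190) 141.5 [ 0.5737 -0.2351] box [-0.441, 0.031] ang 95.7
side cap (397, 180) 80.5 [ 0.4564 -0.301 ] box [-0.491, 0.156] ang -101.2
side soap (389, 221) 167.5 [ 0.4688 -0.1336] box [-0.327, 0.123] ang 92.0
side soap (301, 185) 79.0 [ 0.7024 -0.26  ] box [-0.482, -0.093] ang -172.9
side soap (345, 175) 120.0 [ 0.5957 -0.3322] box [-0.54, 0.022] ang 96.2
```

Call:
drive_tool([
  [[-0.0398, -0.0067, 0], 0],
  [[-0.0398, -0.0067, 0], 0],
  [[-0.0398, -0.0067, 0], 0],
  [[-0.0398, -0.0067, 0], 0],
  [[-0.0398, -0.0067, 0], 0],
  [[-0.0398, -0.0067, 0], 0],
  [[-0.0398, -0.0067, 0], 0],
  [[-0.0398, -0.0067, 0], 0],
  [[-0.0398, -0.0067, 0], 0],
  [[-0.0398, -0.0067, 0], 0],
], jaw=0)

```text
t: 19.3
tool_pos: [0.5734, -0.168, 0.2093]
tool_rot: [-2.074, -2.355, 0.002]
contact_force: [0.3, -0.3, -1.1]
opening: 0.0852
grip_force: 0.0
```

Call:
drive_tool([
  [[-0.0398, -0.0067, 0], 0],
  [[-0.0398, -0.0067, 0.01], 0],
  [[0, 0, 0.03], 0],
  [[0, 0, 0.03], 0],
  [[0, 0, 0], 0],
  [[0, 0, 0], 0],
])

```text
t: 19.9
tool_pos: [0.5705, -0.2468, 0.1398]
tool_rot: [-2.073, -2.355, 0.001]
contact_force: [0.4, 0.4, 1.0]
opening: 0.0855
grip_force: 0.0
```

```bash
python3 -c "
from h import *
go(.5755,-.2455,.082,.126)"
```

```text
t 19.9 pos [ 0.5705 -0.2468  0.1398] yaw 0.127 q6 -0.66 F [0.4 0.4 1. ] op 0.0855 turn 0.001 shift [0.0005 0.0053 0.0578]
```

Call:
drive_tool([
  [[0.0005, 0.005, 0.02], 0],
  [[0, 0, 0.02], 0],
  [[0, 0, 0.018], 0],
  [[0, 0, 0], 0],
])

```text
t: 20.3
tool_pos: [0.5752, -0.2453, 0.0815]
tool_rot: [-2.073, -2.355, 0.001]
contact_force: [-0.2, 0.5, -0.2]
opening: 0.0855
grip_force: 0.0
```

Call:
drive_tool([
  [[0, 0, 0], 0],
  [[0, 0, 0], 0],
  [[0, 0, 0], 0],
  [[0, 0, 0], 0],
  [[0, 0, 0], 0],
  [[0, 0, 0], 0],
], jaw=1, grip_force=35)

```text
t: 20.9
tool_pos: [0.5773, -0.2469, 0.0854]
tool_rot: [2.074, 2.356, 0.001]
contact_force: [0.3, -0.8, 5.6]
opening: 0.0448
grip_force: 36.5
```

Call:
drive_tool([
  [[0, 0, -0.03], 0],
  [[0, 0, -0.04], 0],
  [[0, 0, -0.04], 0],
  [[0, 0, -0.02], 0],
  [[0, 0, 0], 0],
])

```text
t: 21.4
tool_pos: [0.578, -0.2472, 0.218]
tool_rot: [2.071, 2.352, 0.002]
contact_force: [-0.0, 0.2, -1.3]
opening: 0.0455
grip_force: 36.2
```

```bash
python3 -c "
from h import *
go(*box(.0225,.045),.21,.126)"
```

```text
t 21.4 pos [ 0.578  -0.2472  0.218 ] yaw 0.127 q6 -0.65 F [-0.   0.2 -1.3] op 0.0455 turn 0.001 shift [ 0.4757 -0.0164  0.0057]
```

Call:
drive_tool([
  [[0.0396, -0.0014, 0], 0],
  [[0.0396, -0.0014, 0], 0],
  [[0.0396, -0.0014, 0], 0],
  [[0.0396, -0.0014, 0], 0],
  [[0.0396, -0.0014, 0], 0],
  [[0.0396, -0.0014, 0], 0],
  [[0.0396, -0.0014, 0], 0],
  [[0.0396, -0.0014, 0], 0],
  [[0.0396, -0.0014, 0], 0],
  [[0.0396, -0.0014, 0], 0],
])

```text
t: 22.4
tool_pos: [0.5105, 0.1461, 0.2108]
tool_rot: [-2.074, -2.356, 0.005]
contact_force: [1.0, 0.0, -0.8]
opening: 0.045
grip_force: 36.2
```

Call:
drive_tool([
  [[0.0396, -0.0014, 0], 0],
  [[0.0396, -0.0014, 0], 0],
  [[0, 0, 0.02], 0],
  [[0, 0, 0.02], 0],
  [[0, 0, 0], 0],
])

```text
t: 22.9
tool_pos: [0.4961, 0.2224, 0.1677]
tool_rot: [-2.071, -2.355, 0.014]
contact_force: [-1.1, -0.0, -2.0]
opening: 0.045
grip_force: 36.2
```

```bash
python3 -c "
from h import *
go(*box(.0235,.045),.092,.126)"
```

```text
t 22.9 pos [0.4961 0.2224 0.1677] yaw 0.128 q6 0.16 F [-1.1 -0.  -2. ] op 0.045 turn 0.002 shift [0.0006 0.0067 0.0757]
```

Call:
drive_tool([
  [[0.0005, 0.006, 0.02], 0],
  [[0, 0, 0.02], 0],
  [[0, 0, 0.015], 0],
  [[0, 0, 0.01], 0],
  [[0, 0, 0.005], 0],
  [[0, 0, 0], 0],
  [[0, 0, 0], 0],
])

```text
t: 23.6
tool_pos: [0.5059, 0.2243, 0.1043]
tool_rot: [2.076, 2.357, 0.002]
contact_force: [0.1, 1.2, -1.0]
opening: 0.045
grip_force: 36.2
```

```bash
python3 -c "
from h import *
go(*box(.0235,.045),.092,.126)"
```

```text
t 23.6 pos [0.5059 0.2243 0.1043] yaw 0.127 q6 0.16 F [ 0.1  1.2 -1. ] op 0.045 turn 0.001 shift [-0.0002 -0.004   0.0123]
```

Call:
drive_tool([
  [[0, -0.003, 0.004], 0],
  [[0, 0, 0.004], 0],
  [[0, 0, 0.003], 0],
  [[0, 0, 0], 0],
])

```text
t: 24.0
tool_pos: [0.502, 0.2237, 0.092]
tool_rot: [-2.076, -2.358, 0.001]
contact_force: [-0.4, -0.7, -0.8]
opening: 0.0449
grip_force: 36.2
```

Call:
drive_tool([
  [[0, 0, 0], 0],
  [[0, 0, 0], 0],
  [[0, 0, 0], 0],
  [[0, 0, 0], 0],
], jaw=0.25)

```text
t: 24.4
tool_pos: [0.5026, 0.2239, 0.0928]
tool_rot: [2.076, 2.358, 0.001]
contact_force: [-0.1, -1.0, -0.7]
opening: 0.0641
grip_force: 0.0
```

Call:
drive_tool([
  [[0, 0, -0.02], 0],
  [[0, 0, -0.03], 0],
  [[0, 0, -0.03], 0],
  [[0, 0, -0.03], 0],
  [[0, 0, 0], 0],
])

```text
t: 24.9
tool_pos: [0.505, 0.2247, 0.2084]
tool_rot: [2.072, 2.354, 0.013]
contact_force: [0.5, 0.6, -0.4]
opening: 0.064
grip_force: 0.0
```

```bash
python3 find.py | grep soap; python3 -c "
from h import *
go(.470,-.148,.076,np.radians(12))"
```

```text
top soap (407, 291) 158.5 [ 0.4703 -0.1482] box [-0.341, 0.123] ang -168.5
top soap (491, 238) 160.5 [ 0.5991 -0.3502] box [-0.558, 0.021] ang -52.8
side soap (357, 185) 133.0 [ 0.5599 -0.2859] box [-0.489, 0.051] ang 151.4
t 25.0 pos [0.5028 0.2239 0.2035] yaw 0.127 q6 0.16 F [-1.   0.3 -0.8] op 0.064 turn -0.082 shift [-0.357  -0.1097  0.1272]
```

Call:
drive_tool([
  [[0, 0, 0], -0.082],
  [[-0.0397, -0.0122, 0], 0],
  [[-0.0397, -0.0122, 0], 0],
  [[-0.0397, -0.0122, 0], 0],
  [[-0.0397, -0.0122, 0], 0],
  [[-0.0397, -0.0122, 0], 0],
  [[-0.0397, -0.0122, 0], 0],
  [[-0.0397, -0.0122, 0], 0],
  [[-0.0397, -0.0122, 0], 0],
  [[-0.0397, -0.0122, 0], 0],
], jaw=0)

```text
t: 26.0
tool_pos: [0.4678, -0.1497, 0.2006]
tool_rot: [-1.976, -2.439, 0.001]
contact_force: [1.6, 0.0, 0.1]
opening: 0.0853
grip_force: 0.0
```

Call:
drive_tool([
  [[0, 0, 0.04], 0],
  [[0, 0, 0.03], 0],
  [[0, 0, 0], 0],
  [[0, 0, 0], 0],
])

```text
t: 26.4
tool_pos: [0.4682, -0.148, 0.1313]
tool_rot: [-1.975, -2.439, 0.001]
contact_force: [0.4, 0.4, 0.4]
opening: 0.0853
grip_force: 0.0
```

```bash
python3 find.py | grep soap; python3 -c "
from h import *
go(.470,-.148,.0765,np.radians(12))"
```

```text
top soap (491, 238) 157.5 [ 0.5989 -0.3504] box [-0.558, 0.021] ang -52.8
side soap (389, 220) 145.0 [ 0.4679 -0.1366] box [-0.33, 0.124] ang 92.0
side soap (345, 173) 78.5 [ 0.5969 -0.3411] box [-0.549, 0.022] ang 123.2
t 26.5 pos [ 0.4699 -0.1485  0.1339] yaw 0.21 q6 -0.67 F [ 0.6 -1.   0.9] op 0.0855 turn 0.0 shift [0.0006 0.0001 0.0574]
```

Call:
drive_tool([
  [[0, 0, 0.02], 0],
  [[0, 0, 0.02], 0],
  [[0, 0, 0.0165], 0],
  [[0, 0, 0], 0],
  [[0, 0, 0], 0],
])

```text
t: 27.0
tool_pos: [0.4701, -0.1487, 0.0775]
tool_rot: [1.976, 2.44, 0.001]
contact_force: [-0.1, -0.8, 1.4]
opening: 0.0856
grip_force: 0.0
```

Call:
drive_tool([
  [[0, 0, 0], 0],
  [[0, 0, 0], 0],
  [[0, 0, 0], 0],
  [[0, 0, 0], 0],
  [[0, 0, 0], 0],
  [[0, 0, 0], 0],
], jaw=1, grip_force=30)

```text
t: 27.6
tool_pos: [0.4698, -0.1488, 0.0771]
tool_rot: [1.977, 2.44, 0.001]
contact_force: [-0.6, 1.0, 6.0]
opening: 0.0392
grip_force: 32.0
```

Call:
drive_tool([
  [[0, 0, -0.03], 0],
  [[0, 0, -0.04], 0],
  [[0, 0, -0.04], 0],
  [[0, 0, -0.02], 0],
  [[0, 0, 0], 0],
])

```text
t: 28.1
tool_pos: [0.4708, -0.1493, 0.2098]
tool_rot: [1.973, 2.436, 0.002]
contact_force: [0.3, 1.1, 0.3]
opening: 0.0393
grip_force: 31.3
```

```bash
python3 -c "
from h import *
go(*box(-.029,.045),.21,.126)"
```

```text
t 28.1 pos [ 0.4708 -0.1493  0.2098] yaw 0.209 q6 -0.67 F [0.3 1.1 0.3] op 0.0393 turn 0.083 shift [ 0.3136  0.0777 -0.001 ]
```

```bash
python3 -c "
from h import *
d=cam('top')
def b(u,v,z):
    p=plane(d,210+u/2.5,120+v/2.5,z)[:2]-O; return (p@XB*1000).round(),(p@YB*1000).round()
print('catch',b(202,327,.0985),b(230,327,.0985)); print('arm',b(195,345,.08),b(207,420,.08),b(240,425,.08)); print('carr',b(237,395,.086),b(280,435,.086))
go(*box(-.027,-.06),.21,.126)
cv2.imwrite('pics/top2.png',cv2.resize(d['image'][190:320,215:345],None,fx=4.5,fy=4.5,interpolation=cv2.INTER_CUBIC))
"
```

```text
catch (np.float64(-81.0), np.float64(0.0)) (np.float64(-106.0), np.float64(3.0))
arm (np.float64(-71.0), np.float64(15.0)) (np.float64(-75.0), np.float64(85.0)) (np.float64(-104.0), np.float64(93.0))
carr (np.float64(-105.0), np.float64(65.0)) (np.float64(-140.0), np.float64(106.0))
t 28.1 pos [ 0.4696 -0.1488  0.2072] yaw 0.209 q6 -0.67 F [-0.6 -0.6 -0.6] op 0.0393 turn 0.083 shift [ 0.3149  0.1838 -0.0029]
```

View pics/top2.png

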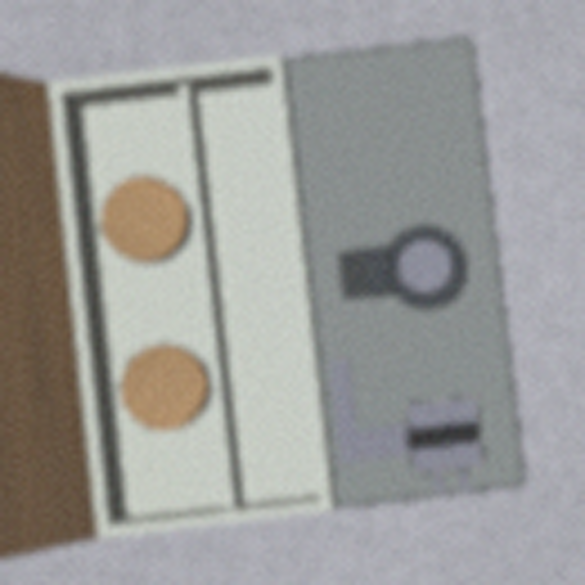

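Both jars are in the wide bay (crop (145,220) and (165,388)). The narrow bay is free, and the bolt's tongue is at crop (342,375). I'll place the soaps at y=-60 and about y=0.

Call:
drive_tool([
  [[0, 0, 0], 0.083],
  [[0.035, 0.0204, 0], 0],
  [[0.035, 0.0204, 0], 0],
  [[0.035, 0.0204, 0], 0],
  [[0.035, 0.0204, 0], 0],
  [[0.035, 0.0204, 0], 0],
  [[0.035, 0.0204, 0], 0],
  [[0.035, 0.0204, 0], 0],
  [[0.035, 0.0204, 0], 0],
  [[0.035, 0.0204, 0], 0],
])

```text
t: 29.15
tool_pos: [0.6107, 0.1885, 0.2023]
tool_rot: [-2.075, -2.355, 0.007]
contact_force: [-0.0, -1.2, 0.3]
opening: 0.0394
grip_force: 31.2
```

Call:
drive_tool([
  [[0, 0, 0.03], 0],
  [[0, 0, 0.03], 0],
  [[0, 0, 0], 0],
  [[0, 0, 0], 0],
  [[0, 0, 0], 0],
])

```text
t: 29.65
tool_pos: [0.6122, 0.1869, 0.1469]
tool_rot: [2.077, 2.356, 0.002]
contact_force: [0.7, 0.0, -0.5]
opening: 0.0394
grip_force: 31.2
```

```bash
python3 -c "
from h import *
go(*box(-.027,-.06),.085,.126)"
```

```text
t 29.6 pos [0.6122 0.1869 0.1469] yaw 0.126 q6 0.05 F [ 0.7  0.  -0.5] op 0.0394 turn -0.0 shift [-0.0002  0.0001  0.0619]
```

Call:
drive_tool([
  [[0, 0, 0.02], 0],
  [[0, 0, 0.02], 0],
  [[0, 0, 0.012], 0],
  [[0, 0, 0.006], 0],
  [[0, 0, 0.003], 0],
  [[0, 0, 0], 0],
  [[0, 0, 0], 0],
])

```text
t: 30.35
tool_pos: [0.6104, 0.187, 0.0852]
tool_rot: [-2.076, -2.355, 0.004]
contact_force: [-6.3, -0.2, 0.1]
opening: 0.0392
grip_force: 34.7
```

Call:
drive_tool([
  [[0, 0, 0], 0],
  [[0, 0, 0], 0],
  [[0, 0, 0], 0],
  [[0, 0, 0], 0],
], jaw=0.38)

```text
t: 30.75
tool_pos: [0.6052, 0.1863, 0.083]
tool_rot: [-2.069, -2.348, 0.023]
contact_force: [-26.2, -5.0, 8.7]
opening: 0.0527
grip_force: 0.0
```

Call:
drive_tool([
  [[0, 0, -0.02], 0],
  [[0, 0, -0.03], 0],
  [[0, 0, -0.03], 0],
  [[0, 0, -0.03], 0],
  [[0, 0, -0.01], 0],
  [[0, 0, 0], 0],
])

```text
t: 31.35
tool_pos: [0.6132, 0.1873, 0.2084]
tool_rot: [2.075, 2.354, 0.007]
contact_force: [-0.0, 0.2, 0.6]
opening: 0.0525
grip_force: 0.0
```

```bash
python3 find.py | grep soap; python3 -c "
from h import *
go(.598,-.349,.0765,np.radians(-52))"
```

```text
top soap (491, 238) 160.0 [ 0.5991 -0.3504] box [-0.558, 0.021] ang -52.8
side soap (345, 175) 116.0 [ 0.5958 -0.3328] box [-0.54, 0.022] ang 123.2
side soap (296, 175) 37.0 [ 0.7282 -0.3126] box [-0.537, -0.112] ang -170.7
t 31.4 pos [0.6113 0.187  0.2041] yaw 0.126 q6 0.05 F [-0.9 -0.   0. ] op 0.0528 turn 1.033 shift [-0.3403  0.4142  0.1277]
```

Call:
drive_tool([
  [[0, 0, 0], 0.1476],
  [[0, 0, 0], 0.1476],
  [[0, 0, 0], 0.1476],
  [[0, 0, 0], 0.1476],
  [[0, 0, 0], 0.1476],
  [[0, 0, 0], 0.1476],
  [[0, 0, 0], 0.1476],
  [[0, 0, 0], 0],
], jaw=0)

```text
t: 32.25
tool_pos: [0.6106, 0.1869, 0.2022]
tool_rot: [-2.97, -1.023, 0.007]
contact_force: [-0.6, 0.4, 0.2]
opening: 0.0854
grip_force: 0.0
```

Call:
drive_tool([
  [[-0.0265, 0.032, 0], 0],
  [[-0.0265, 0.032, 0], 0],
  [[-0.0265, 0.032, 0], 0],
  [[-0.0265, 0.032, 0], 0],
  [[-0.0265, 0.032, 0], 0],
  [[-0.0265, 0.032, 0], 0],
  [[-0.0265, 0.032, 0], 0],
  [[-0.0265, 0.032, 0], 0],
  [[-0.0265, 0.032, 0], 0],
  [[-0.0265, 0.032, 0], 0],
])

```text
t: 33.25
tool_pos: [0.5991, -0.2296, 0.2033]
tool_rot: [-2.967, -1.028, 0.003]
contact_force: [0.6, 0.5, 0.0]
opening: 0.0854
grip_force: 0.0
```

Call:
drive_tool([
  [[-0.025, 0.032, 0], 0],
  [[-0.025, 0.032, 0], 0],
  [[-0.025, 0.03, 0], 0],
  [[0, 0, 0.03], 0],
  [[0, 0, 0.03], 0],
  [[0, 0, 0], 0],
  [[0, 0, 0], 0],
])

```text
t: 33.95
tool_pos: [0.5981, -0.3478, 0.1433]
tool_rot: [-2.967, -1.025, 0.003]
contact_force: [0.3, -0.8, 1.0]
opening: 0.0855
grip_force: 0.0
```

```bash
python3 -c "
from h import *
go(.598,-.349,.0765,np.radians(-52))"
```

```text
t 34.0 pos [ 0.5981 -0.3478  0.1433] yaw -0.905 q6 0.27 F [ 0.3 -0.8  1. ] op 0.0855 turn 0.002 shift [-0.0007  0.0011  0.0668]
```

Call:
drive_tool([
  [[-0.001, 0.0015, 0.025], 0],
  [[0, 0, 0.025], 0],
  [[0, 0, 0.016], 0],
  [[0, 0, 0], 0],
  [[0, 0, 0], 0],
])

```text
t: 34.45
tool_pos: [0.5995, -0.3504, 0.0802]
tool_rot: [2.969, 1.024, 0.001]
contact_force: [0.6, -0.4, 0.9]
opening: 0.085
grip_force: 0.0
```

Call:
drive_tool([
  [[0, 0, 0], 0],
  [[0, 0, 0], 0],
  [[0, 0, 0], 0],
  [[0, 0, 0], 0],
  [[0, 0, 0], 0],
  [[0, 0, 0], 0],
], jaw=1, grip_force=30)

```text
t: 35.05
tool_pos: [0.5996, -0.3507, 0.0803]
tool_rot: [2.969, 1.023, 0.002]
contact_force: [-0.3, 0.0, 6.2]
opening: 0.0392
grip_force: 31.1
```

Call:
drive_tool([
  [[0, 0, -0.03], 0],
  [[0, 0, -0.04], 0],
  [[0, 0, -0.04], 0],
  [[0, 0, -0.02], 0],
  [[0, 0, 0], -0.147],
  [[0, 0, 0], -0.147],
  [[0, 0, 0], -0.147],
  [[0, 0, 0], -0.147],
  [[0, 0, 0], -0.147],
  [[0, 0, 0], -0.147],
])

```text
t: 36.05
tool_pos: [0.5985, -0.35, 0.2079]
tool_rot: [-2.241, -2.199, 0.0]
contact_force: [-0.0, 0.1, -0.7]
opening: 0.0395
grip_force: 30.5
```

Call:
drive_tool([
  [[0, 0, 0], -0.147],
  [[0, 0, 0], 0],
  [[0, 0, 0], 0],
])

```text
t: 36.35
tool_pos: [0.5987, -0.35, 0.2083]
tool_rot: [-2.085, -2.349, 0.0]
contact_force: [-0.2, 0.4, -0.9]
opening: 0.0394
grip_force: 30.5
```

```bash
python3 -c "
from h import *
go(*box(-.027,.005),.21,.126)"
```

```text
t 36.4 pos [ 0.5987 -0.35    0.2083] yaw 0.119 q6 -0.76 F [-0.2  0.4 -0.9] op 0.0394 turn -0.007 shift [ 0.5308  0.016  -0.0013]
```

Call:
drive_tool([
  [[0, 0, 0], -0.007],
  [[0.0408, 0.0012, 0], 0],
  [[0.0408, 0.0012, 0], 0],
  [[0.0408, 0.0012, 0], 0],
  [[0.0408, 0.0012, 0], 0],
  [[0.0408, 0.0012, 0], 0],
  [[0.0408, 0.0012, 0], 0],
  [[0.0408, 0.0012, 0], 0],
  [[0.0408, 0.0012, 0], 0],
  [[0.0408, 0.0012, 0], 0],
])

```text
t: 37.35
tool_pos: [0.5621, 0.0169, 0.2093]
tool_rot: [2.075, 2.358, 0.001]
contact_force: [-0.1, -0.6, -0.5]
opening: 0.0393
grip_force: 30.5
```

Call:
drive_tool([
  [[0.0408, 0.0012, 0], 0],
  [[0.0408, 0.0012, 0], 0],
  [[0.0408, 0.0012, 0], 0],
  [[0.0408, 0.0012, 0], 0],
  [[0, 0, 0.03], 0],
  [[0, 0, 0.03], 0],
  [[0, 0, 0], 0],
  [[0, 0, 0], 0],
  [[0, 0, 0], 0],
])

```text
t: 38.25
tool_pos: [0.5475, 0.1777, 0.1511]
tool_rot: [2.074, 2.357, 0.004]
contact_force: [0.3, -0.5, -1.3]
opening: 0.0392
grip_force: 30.4
```

```bash
python3 -c "
from h import *
go(*box(-.027,.005),.0875,.126)"
```

```text
t 38.2 pos [0.5475 0.1777 0.1511] yaw 0.128 q6 0.06 F [ 0.3 -0.5 -1.3] op 0.0392 turn 0.002 shift [0.0008 0.0004 0.0636]
```

Call:
drive_tool([
  [[0.0005, -0.008, 0.02], 0],
  [[0, 0, 0.02], 0],
  [[0, 0, 0.012], 0],
  [[0, 0, 0.006], 0],
  [[0, 0, 0.004], 0],
  [[0, 0, 0], 0],
  [[0, 0, 0], 0],
])

```text
t: 38.95
tool_pos: [0.539, 0.1773, 0.0879]
tool_rot: [2.073, 2.359, 0.002]
contact_force: [0.6, 0.7, -0.8]
opening: 0.0394
grip_force: 30.5
```

```bash
python3 -c "
from h import *
go(*box(-.027,.013),.0875,.126)"
```

```text
t 39.0 pos [0.539  0.1773 0.0879] yaw 0.129 q6 0.06 F [ 0.6  0.7 -0.8] op 0.0394 turn 0.003 shift [0.0001 0.001  0.0004]
```

Call:
drive_tool([
  [[0, 0, 0], 0],
  [[0, 0, 0], 0],
  [[0, 0, 0], 0],
  [[0, 0, 0], 0],
], jaw=0.4)

```text
t: 39.35
tool_pos: [0.5384, 0.1772, 0.0873]
tool_rot: [2.074, 2.36, 0.0]
contact_force: [-0.7, 0.8, 0.1]
opening: 0.0512
grip_force: 0.0
```

Call:
drive_tool([
  [[0, 0, -0.02], 0],
  [[0, 0, -0.03], 0],
  [[0, 0, -0.04], 0],
  [[0, 0, -0.04], 0],
  [[0, 0, -0.03], 0],
  [[-0.03, 0, 0], 0],
  [[-0.04, 0, 0], 0],
  [[-0.04, 0, 0], 0],
  [[-0.04, 0, 0], 0],
  [[-0.03, 0, 0], 0],
])

```text
t: 40.35
tool_pos: [0.5614, -0.0034, 0.2472]
tool_rot: [2.075, 2.358, -0.0]
contact_force: [-0.0, 0.4, 0.1]
opening: 0.0514
grip_force: 0.0
```

```bash
python3 find.py; python3 -c "
from h import *
go(*box(0,0),.25,.126)
d=cam('top')
cv2.imwrite('pics/top3.png',cv2.resize(d['image'][130:330,215:535],None,fx=2.5,fy=2.5,interpolation=cv2.INTER_CUBIC))
"
```

```text
top cap (483, 297) 136.0 [ 0.458  -0.3272] box [-0.517, 0.158] ang -107.8
top cap (251, 276) 200.0 [0.5022 0.2227] box [0.023, 0.045] ang -89.4
top cap (247, 238) 204.5 [0.5905 0.2349] box [0.023, -0.044] ang -178.9
top soap (272, 260) 199.0 [0.5394 0.1764] box [-0.028, 0.014] ang -173.9
top soap (268, 232) 203.0 [0.6078 0.1872] box [-0.026, -0.056] ang -173.4
side cap (397, 180) 70.0 [ 0.4564 -0.3039] box [-0.494, 0.156] ang -107.4
t 40.5 pos [ 0.5617 -0.0044  0.2472] yaw 0.124 q6 -0.26 F [0.1 0.3 0. ] op 0.0514 turn -0.002 shift [ 0.2103  0.0143 -0.003 ]
```

View pics/top3.png

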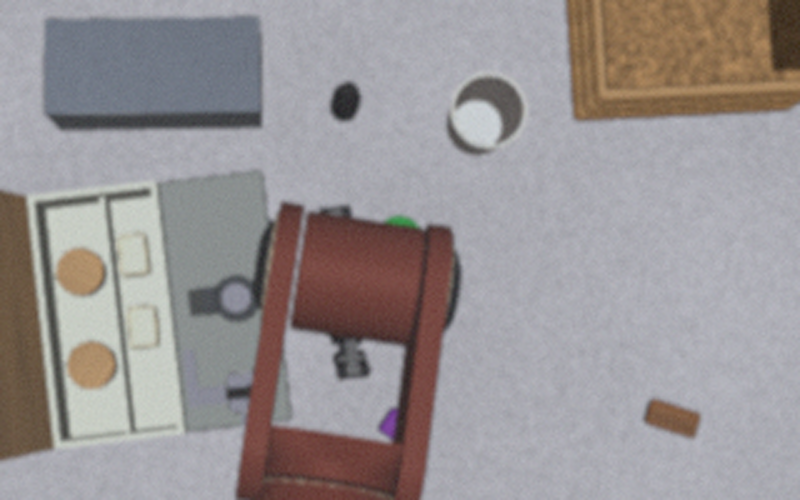

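All four things are in: jars at crop (80,272) and (91,365), soaps at (134,254) and (143,327). Now the lid: I go over it and down behind it.

```bash
python3 -c "
from h import *
go(*box(.15,-.035),.32,.126)
pv=None
for th,s in zip(np.linspace(1.6,0,17),np.linspace(90,110,17)):
    c=np.array([60.5-s*np.cos(th)+9*np.sin(th)+11,72+s*np.sin(th)+9*np.cos(th)+72.6]); print(round(th,2),c.round(1),None if pv is None else (c-pv).round(1)); pv=c"
```

```text
t 40.5 pos [ 0.5615 -0.0027  0.2471] yaw 0.126 q6 -0.26 F [0.1 0.1 0.3] op 0.0513 turn -0.0 shift [ 0.3586  0.0493 -0.0729]
1.6 [ 83.1 234.3] None
1.5 [ 74.  236.3] [-9.1  2. ]
1.4 [ 64.6 237.3] [-9.4  1. ]
1.3 [ 55.1 237.3] [-9.6  0.1]
1.2 [ 45.5 236.4] [-9.6 -0.9]
1.1 [ 35.9 234.5] [-9.6 -1.9]
1.0 [ 26.4 231.5] [-9.5 -3. ]
0.9 [ 17.2 227.5] [-9.2 -4. ]
0.8 [  8.3 222.6] [-8.9 -4.9]
0.7 [-1.000e-01  2.167e+02] [-8.4 -5.9]
0.6 [ -8.  209.9] [-7.9 -6.8]
0.5 [-15.2 202.2] [-7.2 -7.7]
0.4 [-21.7 193.8] [-6.5 -8.5]
0.3 [-27.3 184.6] [-5.6 -9.2]
0.2 [-32.1 174.8] [-4.7 -9.8]
0.1 [-35.8 164.4] [ -3.7 -10.4]
0.0 [-38.5 153.6] [ -2.7 -10.8]
```

Call:
drive_tool([
  [[0, 0, -0.04], 0],
  [[0, 0, -0.033], 0],
  [[0.035, 0.005, 0], 0],
  [[0.035, 0.005, 0], 0],
  [[0.035, 0.005, 0], 0],
  [[0.035, 0.005, 0], 0],
  [[0.035, 0.005, 0], 0],
  [[0.035, 0.005, 0], 0],
  [[0.035, 0.005, 0], 0],
  [[0.035, 0.005, 0], 0],
], jaw=1)

```text
t: 41.5
tool_pos: [0.5641, 0.2843, 0.32]
tool_rot: [-2.072, -2.361, -0.0]
contact_force: [1.7, -0.5, 1.0]
opening: 0.0003
grip_force: 0.0
```

Call:
drive_tool([
  [[0.035, 0.005, 0], 0],
  [[0.035, 0.005, 0], 0],
  [[0.01, 0, 0], 0],
  [[0, 0, 0], 0],
  [[0, 0, 0], 0],
])

```text
t: 42.0
tool_pos: [0.5643, 0.362, 0.3199]
tool_rot: [2.073, 2.36, -0.001]
contact_force: [-0.4, -0.2, -0.1]
opening: 0.0001
grip_force: 0.0
```

```bash
python3 -c "
from h import *
go(*box(.15,-.035),.235,.126)"; python3 lid.py | head -1
```

```text
t 42.0 pos [0.5643 0.362  0.3199] yaw 0.129 q6 0.33 F [-0.4 -0.2 -0.1] op 0.0001 turn 0.003 shift [-0.0029  0.0007  0.0849]
6863 308.06 286 331 | 6867 308.04 286 331 | 6869 308.03 286 331 | 6871 308.02 286 331 | 6878 308.02 286 331 | 6877 308.03 286 331 | F [-0.6  0.2  0.4] 42.3
```

Call:
drive_tool([
  [[0, 0, 0.03], 0],
  [[0, 0, 0.03], 0],
  [[0, 0, 0.025], 0],
  [[-0.01, 0, 0], 0],
  [[-0.01, 0, 0], 0],
  [[-0.01, 0, 0], 0],
  [[0, 0, 0], 0],
])

```text
t: 43.05
tool_pos: [0.5699, 0.3311, 0.2376]
tool_rot: [2.075, 2.356, 0.005]
contact_force: [-0.2, 0.9, 0.4]
opening: -0.0
grip_force: 0.0
```

Call:
drive_tool([
  [[-0.008, 0, 0], 0],
  [[-0.008, 0, 0], 0],
  [[-0.008, 0, 0], 0],
  [[-0.008, 0, 0], 0],
  [[-0.008, 0, 0], 0],
  [[0, 0, 0], 0],
  [[0, 0, 0], 0],
])

```text
t: 43.75
tool_pos: [0.5736, 0.2925, 0.2345]
tool_rot: [-2.074, -2.359, 0.001]
contact_force: [-0.0, 0.9, -0.0]
opening: -0.0002
grip_force: 0.2
```

```bash
python3 -c "
from h import *
go(*box(.0831,-.035),.2343,.126)
d=cam('side');cv2.imwrite('pics/side5.png',d['image'][100:400,180:480])"
```

```text
t 43.8 pos [0.5736 0.2925 0.2345] yaw 0.128 q6 0.23 F [-0.   0.9 -0. ] op -0.0002 turn 0.002 shift [0.0004 0.0003 0.0002]
```

View pics/side5.png

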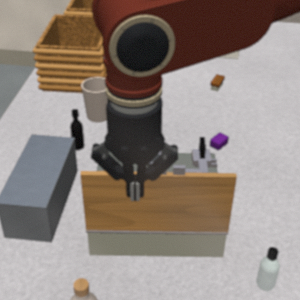

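The fingers are behind the near-vertical lid (crop (135,190)). I follow the arc down.

Call:
drive_tool([
  [[-0.009, 0, -0.002], 0],
  [[-0.0095, 0, -0.001], 0],
  [[-0.0095, 0, 0], 0],
  [[-0.0095, 0, 0.001], 0],
  [[-0.0095, 0, 0.002], 0],
  [[-0.0095, 0, 0.003], 0],
  [[-0.009, 0, 0.004], 0],
  [[-0.009, 0, 0.005], 0],
  [[-0.0085, 0, 0.006], 0],
  [[-0.008, 0, 0.007], 0],
])

```text
t: 44.8
tool_pos: [0.5856, 0.2019, 0.2096]
tool_rot: [-2.074, -2.36, -0.001]
contact_force: [0.1, 1.2, 1.0]
opening: -0.0001
grip_force: 0.8
```

Call:
drive_tool([
  [[-0.007, 0, 0.0075], 0],
  [[-0.0065, 0, 0.0085], 0],
  [[-0.0055, 0, 0.009], 0],
  [[0, 0, 0], 0],
])

```text
t: 45.2
tool_pos: [0.5875, 0.1826, 0.1833]
tool_rot: [-2.074, -2.359, 0.004]
contact_force: [-0.5, -0.9, 2.2]
opening: -0.0003
grip_force: 1.1
```

```bash
python3 -c "
from h import *
go(*box(-.0273,-.035),.1846,.126)"
```

```text
t 45.2 pos [0.5875 0.1826 0.1833] yaw 0.128 q6 0.05 F [-0.5 -0.9  2.2] op -0.0003 turn 0.002 shift [ 0.0007  0.0002 -0.0013]
```

Call:
drive_tool([
  [[-0.005, 0, 0.008], 0],
  [[-0.004, 0, 0.008], 0],
  [[-0.002, 0, 0.005], 0],
  [[0, 0, 0.004], 0],
  [[0, 0, 0.003], 0],
  [[0, 0, 0], 0],
])

```text
t: 45.8
tool_pos: [0.5901, 0.1725, 0.1579]
tool_rot: [2.072, 2.359, 0.001]
contact_force: [0.1, -0.2, 4.7]
opening: 0.0002
grip_force: 2.7
```

Call:
drive_tool([
  [[0, 0, 0.002], 0],
  [[0, 0, 0.002], 0],
  [[0, 0, 0], 0],
  [[0, 0, 0], 0],
])

```text
t: 46.2
tool_pos: [0.5901, 0.1721, 0.1536]
tool_rot: [2.072, 2.358, 0.001]
contact_force: [0.9, -1.1, 4.5]
opening: -0.0003
grip_force: 2.2
```

```bash
python3 -c "
from h import *
go(*box(-.0385,-.035),.1536,.126)"
```

```text
t 46.2 pos [0.5901 0.1721 0.1536] yaw 0.129 q6 0.04 F [ 0.9 -1.1  4.5] op -0.0003 turn 0.003 shift [ 0.0002 -0.001   0.    ]
```

Call:
drive_tool([
  [[0, 0, 0.002], 0],
  [[0, 0, 0.001], 0],
  [[0, 0, 0], 0],
  [[0, 0, 0], 0],
])

```text
t: 46.6
tool_pos: [0.5903, 0.1722, 0.1535]
tool_rot: [2.072, 2.358, -0.0]
contact_force: [-6.2, -5.2, 18.0]
opening: 0.0002
grip_force: 8.7
```

Call:
drive_tool([
  [[0, 0, -0.004], 0],
  [[0, 0, -0.006], 0],
  [[0, 0, -0.02], 0],
  [[0, 0, -0.03], 0],
  [[0, 0, -0.03], 0],
  [[0.04, 0, 0], 0],
  [[0.04, 0, 0], 0],
  [[0, 0, 0], 0],
])

```text
t: 47.4
tool_pos: [0.5775, 0.2555, 0.2392]
tool_rot: [-2.067, -2.363, 0.001]
contact_force: [1.0, 0.2, -0.0]
opening: 0.0001
grip_force: 0.0
```

```bash
python3 -c "
from h import *
d=cam('top'); h=cv2.cvtColor(d['image'],cv2.COLOR_BGR2HSV)
m=np.zeros((480,640),np.uint8); m[275:298,300:330]=(h[275:298,300:330,2]<85)*255
c=max(cv2.findContours(m,0,2)[0],key=cv2.contourArea); r=cv2.minAreaRect(c); u,v=r[0]
p=plane(d,u,v,.116); print(cv2.contourArea(c),r,p,(p[:2]-O)@XB,(p[:2]-O)@YB)
go(*(p[:2]),.161,.126)
s=cam('side')
cv2.imwrite('pics/side6.png',cv2.resize(s['image'][230:360,240:430],None,fx=3.5,fy=3.5,interpolation=cv2.INTER_CUBIC))
"
```

```text
30.5 ((313.0, 286.5), (3.0, 14.0), 90.0) [0.47966101 0.0742649  0.116     ] -0.12191431967652944 0.08584007789656051
t 47.5 pos [0.5779 0.2537 0.2388] yaw 0.132 q6 0.16 F [ 0.3 -1.3 -0.3] op 0.0 turn 0.006 shift [-0.1657 -0.1198  0.0781]
```

View pics/side6.png

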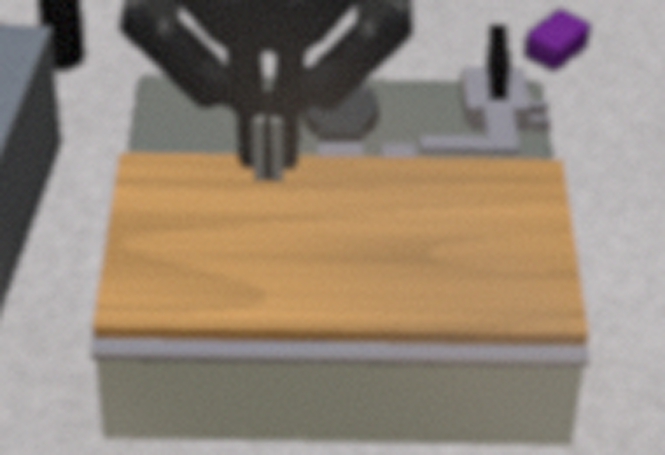

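The lid is shut and stays caught; the handle stands at crop (498,62), the bolt about 4 mm along. I go over the handle.

Call:
drive_tool([
  [[0, 0, 0], 0.006],
  [[-0.033, -0.024, 0], 0],
  [[-0.033, -0.024, 0], 0],
  [[-0.033, -0.024, 0], 0],
  [[-0.033, -0.024, 0], 0],
  [[-0.0335, -0.024, 0], 0],
  [[0, 0, 0], 0],
  [[0, 0, 0], 0],
], jaw=0.4)

```text
t: 48.3
tool_pos: [0.4799, 0.0717, 0.2399]
tool_rot: [2.085, 2.35, 0.001]
contact_force: [-0.1, -0.6, 0.4]
opening: 0.0513
grip_force: 0.0
```

```bash
python3 -c "
from h import *
go(*box(-.122,.086),.162,.126)"
```

```text
t 48.3 pos [0.4799 0.0717 0.2399] yaw 0.119 q6 -0.12 F [-0.1 -0.6  0.4] op 0.0513 turn -0.007 shift [ 0.0025 -0.0001  0.078 ]
```

Call:
drive_tool([
  [[0.0025, 0, 0.02], -0.007],
  [[0, 0, 0.025], 0],
  [[0, 0, 0.02], 0],
  [[0, 0, 0.012], 0],
  [[0, 0, 0], 0],
  [[0, 0, 0], 0],
])

```text
t: 48.9
tool_pos: [0.4805, 0.0758, 0.1636]
tool_rot: [2.072, 2.361, 0.001]
contact_force: [0.3, -0.2, 0.3]
opening: 0.0512
grip_force: 0.0
```

Call:
drive_tool([
  [[0, 0, 0], 0],
  [[0, 0, 0], 0],
  [[0, 0, 0], 0],
  [[0, 0, 0], 0],
  [[0, 0, 0], 0],
], jaw=1, grip_force=30)

```text
t: 49.4
tool_pos: [0.4805, 0.0756, 0.1641]
tool_rot: [2.072, 2.36, 0.002]
contact_force: [-0.5, 1.5, 4.4]
opening: 0.0094
grip_force: 32.8
```

```bash
python3 -c "
from h import *
go(*box(-.122,.062),.162,.126)"
```

```text
t 49.4 pos [0.4805 0.0756 0.1641] yaw 0.13 q6 -0.13 F [-0.5  1.5  4.4] op 0.0094 turn 0.004 shift [-0.0013  0.0229  0.0022]
```

Call:
drive_tool([
  [[-0.001, 0.004, 0], 0.004],
  [[0, 0.005, 0], 0],
  [[0, 0.005, 0], 0],
  [[0, 0.004, 0], 0],
  [[0, 0.003, 0], 0],
  [[0, 0.002, 0], 0],
  [[0, 0, 0], 0],
  [[0, 0, 0], 0],
])

```text
t: 50.2
tool_pos: [0.5035, 0.0783, 0.1641]
tool_rot: [-2.077, -2.356, -0.004]
contact_force: [-0.7, 3.2, 4.9]
opening: 0.009
grip_force: 33.0
```

Call:
drive_tool([
  [[0, 0.002, 0], 0],
  [[0, 0.001, 0], 0],
  [[0, 0, 0], 0],
  [[0, 0, 0], 0],
])

```text
t: 50.6
tool_pos: [0.5047, 0.0785, 0.164]
tool_rot: [-2.074, -2.353, 0.004]
contact_force: [-8.9, 1.2, 12.5]
opening: 0.0091
grip_force: 34.0
```

```bash
python3 -c "
from h import *
go(*box(-.122,.062),.162,.126)"
```

```text
t 50.6 pos [0.5047 0.0785 0.164 ] yaw 0.126 q6 -0.12 F [-8.9  1.2 12.5] op 0.0091 turn -0.0 shift [-0.0011 -0.0015  0.002 ]
```

Call:
drive_tool([
  [[0, 0, 0], 0.08],
  [[0, 0, 0], 0.08],
  [[0, 0, 0], 0.08],
  [[0, 0, 0], 0.08],
  [[0, 0, 0], 0],
])

```text
t: 51.1
tool_pos: [0.5048, 0.0784, 0.164]
tool_rot: [-2.425, -1.992, 0.004]
contact_force: [-8.9, 2.5, 11.7]
opening: 0.0094
grip_force: 33.9
```

```bash
python3 -c "
from h import *
go(*box(-.122,.062),.162,.126-1.45)
print(ctrl.get_obs()['wrist_torque'])"
```

```text
t 51.1 pos [0.5048 0.0784 0.164 ] yaw -0.195 q6 0.2 F [-8.9  2.5 11.7] op 0.0094 turn 1.129 shift [-0.0017  0.0009  0.002 ]
[ 0.33897853  1.60120317 -0.0169256 ]
```

Turning works. I continue to the stop.

Call:
drive_tool([
  [[0, 0, 0], 0.12],
  [[0, 0, 0], 0.12],
  [[0, 0, 0], 0.12],
  [[0, 0, 0], 0.12],
  [[0, 0, 0], 0.12],
  [[0, 0, 0], 0.12],
  [[0, 0, 0], 0.12],
  [[0, 0, 0], 0.12],
  [[0, 0, 0], 0.12],
  [[0, 0, 0], 0.0],
])

```text
t: 52.1
tool_pos: [0.505, 0.0782, 0.164]
tool_rot: [-3.106, -0.461, 0.005]
contact_force: [-7.3, 0.6, 10.1]
opening: 0.0095
grip_force: 33.8
```

Call:
drive_tool([
  [[0, 0, 0], 0.05],
  [[0, 0, 0], 0.05],
  [[0, 0, 0], 0],
  [[0, 0, 0], 0],
])

```text
t: 52.5
tool_pos: [0.5051, 0.0782, 0.1641]
tool_rot: [-3.126, -0.312, 0.005]
contact_force: [-7.9, 0.7, 10.5]
opening: 0.0092
grip_force: 39.1
```

```bash
python3 -c "
from h import *
go(*box(-.122,.062),.162,.126-1.45)
print(ctrl.get_obs()['wrist_torque'])"
```

```text
t 52.5 pos [0.5051 0.0782 0.1641] yaw -1.372 q6 1.38 F [-7.9  0.7 10.5] op 0.0092 turn -0.048 shift [-0.002   0.0006  0.0021]
[0.12657856 1.28170361 0.67118053]
```

Call:
drive_tool([
  [[0, 0, 0], 0],
  [[0, 0, 0], 0],
  [[0, 0, 0], 0],
], jaw=0.75)

```text
t: 52.8
tool_pos: [0.5057, 0.0778, 0.1626]
tool_rot: [3.126, 0.308, -0.001]
contact_force: [-0.5, 0.2, 0.1]
opening: 0.0214
grip_force: 0.0
```

Call:
drive_tool([
  [[0, 0, -0.01], 0],
  [[0, 0, -0.02], 0],
  [[0, 0, -0.03], 0],
  [[0, 0, -0.04], 0],
  [[0, 0, -0.04], 0],
  [[0, 0.04, 0], 0],
  [[0, 0.04, 0], 0],
  [[0, 0.04, 0], 0],
  [[0, 0.04, 0], 0],
  [[0, 0, 0], 0],
])

```text
t: 53.8
tool_pos: [0.5375, -0.0828, 0.3037]
tool_rot: [3.126, 0.3, 0.001]
contact_force: [-0.5, 1.0, -0.0]
opening: 0.0211
grip_force: 0.0
```

Call:
drive_tool([
  [[0, 0.03, 0], 0],
  [[0, 0.03, 0], 0],
  [[0, 0.03, 0], 0],
  [[0, 0, 0], 0],
  [[0, 0, 0], 0],
])

```text
t: 54.3
tool_pos: [0.5546, -0.167, 0.3033]
tool_rot: [-3.126, -0.307, 0.0]
contact_force: [-0.9, 0.3, 0.1]
opening: 0.0214
grip_force: 0.0
```

```bash
python3 -c "
from h import *
go(0.5,0,.3)
d=cam('top'); h=cv2.cvtColor(d['image'],cv2.COLOR_BGR2HSV)
a=cv2.resize(d['image'][190:320,215:345],(400,400),interpolation=cv2.INTER_CUBIC)
s=cam('side'); b=cv2.resize(s['image'][220:360,260:400],(400,400),interpolation=cv2.INTER_CUBIC)
cv2.imwrite('pics/end.png',np.hstack([a,b]))"
```

```text
t 54.3 pos [ 0.5546 -0.167   0.3033] yaw -1.375 q6 0.95 F [-0.9  0.3  0.1] op 0.0214 turn 0 shift [-0.0211 -0.1745  0.0034]
```

View pics/end.png

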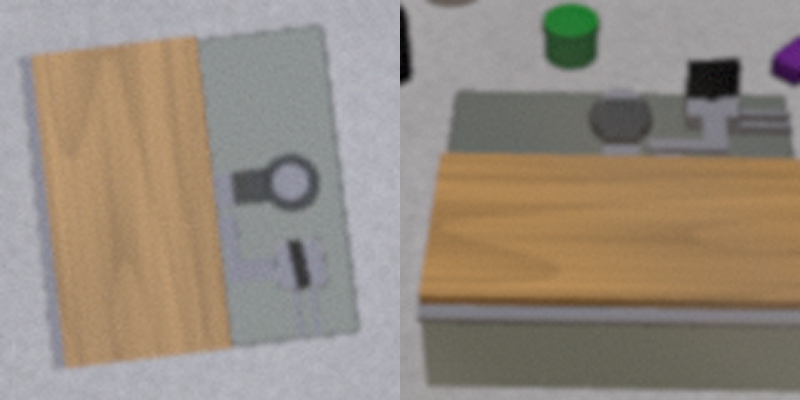

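The end picture shows the lid shut, the tongue over the lug, and the handle at crop (299,264) turned about 1.45 rad. I hand the job in.

```bash
python3 -c "
from station import ctrl
print(ctrl.finish_job())"
```

```text
the job is handed in; nothing more can be done
None
```

The job is handed in after about 54 s of robot time: both jars are in the wide bay, both soaps (only two were found) in the narrow bay, the lid is caught, and the bolt is home and locked; the one hard contact was about 26 N on the gripper while releasing the first soap, probably against the box wall.

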